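# Pack the last lamp bulb

## Task

Draw the spare white lamp bulb straight out of the orange-hooded holder by its globe and lay it down on the cork rest, let go, then take it again by its metal cap and set it gently into the free middle pocket of the blue tray, globe in the dimple and cap in its cradle. Let go and turn the red cam knob a quarter turn clockwise, fully home, so that the keeper is drawn tight against the tray. The bulbs are fragile: never squeeze, knock or drop them, and leave the two packed bulbs, the stapler, the box cutter and the ticket pad alone.

Things in the scene. Friction and masses are not known exactly. Their poses are not given: they have to be found in the camera images.
- bulb_globe (a point): Globe centre of the spare bulb: white glass, 78 mm long, globe 45 mm, about 50 g, centre of mass 10 mm from here towards the cap. +x runs along its axis from cap to globe; roll about it means nothing. It can stay tilted by friction in a dimple. Breaks if squeezed with over 30 N a pad (60 N for both), pressed on tray or rest with over 15 N, dropped over 3 mm, or set into the tray faster than 0.25 m/s
- bulb_cap (a point): Centre of the spare bulb's silver screw cap, a cylinder 26 mm across and 22 mm long, on the bulb's axis 41 mm from the globe centre (the bulb ends 14 mm beyond this point). Same axes as bulb_globe
- holder_globe (a point): Globe centre when the bulb is fully in the grey holder (fixed), 28.5 mm above the worktop. +x (level) is the way it draws out. The orange hood, open to +x, hides the cap with 1 to 2 mm play, 28 to 65 mm behind (-x), 49 mm tall. Base plate 6 mm thick, 54 mm wide. The bulb starts 0 to 3 mm drawn and is free after about 30 mm
- rest_globe (a point): Where the globe's centre is when the bulb lies on the cork rest, 42 mm above the worktop: a 40 mm square cork block, top 16 mm below this point, with a round dimple 31 mm wide that takes the underside of the globe. +x (level) points from the rest's cap cradle to this dimple. Its base plate is 6 mm thick, 50 mm wide. Fixed
- rest_cap (a point): Where the bulb's cap centre is when it lies on the rest: 41 mm along -x from rest_globe, same height; two thin rails (18 mm wide over both, tops 12 to 13 mm below this point) carry the cap from below, and both its sides are free down to the base plate
- tray_pocket (a point): Globe centre of a bulb seated in the free middle pocket of the blue tray (fixed), 40 mm above the worktop: a dimple 31 mm wide, its rim 16 mm below this point, between fins 53 mm apart that rise 6 mm above it, so fingers do not fit beside the globe. +x (level) runs from cap cradle to globe. Packed bulbs lie 58 mm to either side (y)
- tray_cradle (a point): Where the cap's centre is when a bulb sits in the middle pocket: 41 mm along -x from tray_pocket, same height; two thin rails 18 mm wide over both carry the cap, both its sides are free down to the tray's base plate (8 mm thick); the next caps are 58 mm away to either side (32 mm gap)
- cam_grip (a point): Point to grip on the red cam knob, on its upright axis, 45 mm above the worktop: a straight bar grip 38 mm long and 14 mm thick, from 23 mm below this point to 7 mm above it, on a 40 mm disc. The bar lies along this point's own x axis, which turns with the knob. Nothing taller than the knob within 40 mm. The knob stands at the right (-y) front corner of the tray
- cam (a joint): Angle of the cam knob, rad: 0 open, grows clockwise seen from above, stops at 1.57 (fully home). Starts at 0 to 0.15. Needs about 0.1 N m and stays where it is left
- keeper (a joint): How far the keeper is drawn to the tray, m: 0 open, 0.018 tight; moved by the cam only, in proportion. The keeper is an upright aluminium bar along y, 70 mm tall, with a lip, behind the globes (+x): open, its lip begins 32 mm behind the globe centres; tight, it covers their backs with 2 mm to spare
- packed_a_globe (a point): Globe centre of the packed bulb in the left (+y) pocket, of the same shape, loose; leave it
- packed_b_globe (a point): Globe centre of the packed bulb in the right (-y) pocket, loose; leave it
- stapler: Red stapler 120x32x44 mm, loose bystander; origin at the centre of its underside
- box_cutter: Yellow box cutter 131x18x14 mm, loose bystander; origin at the centre of its underside
- ticket_pad: White pad of tickets 60x85x19 mm, loose bystander; origin at the centre of its underside
Things that resemble listed ones, but are neither listed nor needed, are in the scene too. Leave any purple or yellow look-alike of the part that bears bulb_globe alone.

How it is judged:
By the outcome, as a careful person would: the job done as asked, in the order asked, and still so for the second after the job is handed in, with the robot touching nothing.
It also fails if it takes over 61 s, if anything falls off the work surface, if the arm or the gripper's body presses on something with over 40 N, if the wrist force passes 120 N, or if a joint passes its speed limit or range.

## Robot

A 7-joint arm with a two-finger parallel gripper is mounted at the origin on a cart in front of the work surface, level with it; the furniture and walls round the work are solid. World frame = base frame: x ahead of the robot, y to its left, z up, the work surface at z = 0. Lengths are in m, angles in rad, forces in N, time in s.
With the tool pointing down it reaches from about 0.4 to 0.85 m from the base axis. Payload 10.4 kg.
Tool frame: the origin (TCP) lies at the very end of the fingers, on their centre line; the grasp point (between the pads) lies r.grasp_offset behind it (r.grasp_offset is the distance from the TCP to the grasp point, in m); z points along the fingers, y is the direction in which the jaws open and shut (so a half turn about z gives the same grasp; the last joint's range is limited). The gripper opens to 87 mm and grips with 3 to 60 N. Pads are 19 mm wide; open, the fingers measure 117 mm over their backs; the gripper's body (75 mm by 190 mm) begins 51 mm behind the grasp point.
Start: joints at [1.314, 0.332, -0.065, 1.46, 0.022, 1.35, -0.088], TCP at [0.145, -0.608, 0.223] pointing down, gripper open.
Joint ranges: [-2.6, 2.6], [-0.5, 2.12], [-1.47, 1.34], [0.16, 2.42], [-1.27, 4.41], [0.06, 2.06], [-2.6, 2.6]. Speed limits (rad/s): [2.22, 2.22, 2.79, 2.79, 3.14, 3.14, 3.14].

## Interface

Orientations are given as a unit quaternion [x, y, z, w].
In Python, from bench import read_state, cams, job, r gives the robot as it stands. The module is installed in compiled form; this text tells all that it offers.
- The arm moves only by the tool arm_command, never from a script. Its argument "increments" is a list of rows, each an object of numbers: "gripper": the opening in per cent of the stroke, from 0 (shut) to 100 (fully open); "dx", "dy", "dz": the shift along the tool's x, y, z in m; "spin": the turn about the tool's z in degrees. In form: [{"gripper": .., "dx": .., "dy": .., "dz": .., "spin": ..}, ...]. A call has exactly 8 rows; each row shifts and turns the commanded pose from where the row before left it, along the tool's axes as they then stand; what a row does not reach is not made up. A row lasts 1/8 s, in which the tool goes at most 62.5 mm and 10.7 degrees, less where a joint would pass 70% of its speed; a pose out of reach is approached as far as the arm can. A call with a gripper value outside its range is refused whole. The fingers move at their own pace and stop on an object; "grip_force" is the grip in N (left out, the last holds). Time passes only in rows, so rows that do not move let the fingers close, or fill a call up. It gives the time, the measured TCP pose, the force and the opening at its end, in the units of the state.
- read_state(): the state, without advancing time (a new reading comes with each control period).
- cams.camera(name): name is "scene" or "side" or "wrist"; returns the picture (400x640x3 uint8, red, green, blue); there is no depth.
- cams.camera_info(name): a dict with "K" (3x3 intrinsics, pixels), "rvec" (rotation vector, rad) and "tvec" (3), from world to camera coordinates, as OpenCV has them. Camera axes: x right, y down, z forward; pixel columns grow to the right and rows downward; lengths in m; the calibration is good to about 2 mm. A picture is of the moment at which its call begins: read the wrist's pose just before it. camera_info takes no time and is no camera call; for the wrist camera it gives the pose at the moment of the call.
- job.close_job(): hands the job in, once; it reports no verdict.
The state is a dict: "time": time; "joint_positions": joint angles; "joint_vel": joint speeds; "joint_torque": joint torques, N m; "ee_pos": TCP position; "eef_rot": TCP orientation; "ft_force": force on the tool from outside, world axes, zero at the start; "torque": the same for the moment, N m; "width": finger opening in m.
Only numpy, scipy, OpenCV 4.12 (cv2) and the standard library are available. Lean on these libraries where they do the work, as an engineer would, in place of code of your own. Each camera call takes 0.05 s, during which the arm holds its last target.

## Working session

There is one attempt and no reset: what is moved stays moved. The work goes in short steps, Python scripts to look and compute and a tool call to move; the robot and the scene stay as the last step left them, time stands still between calls to the robot, and variables do not carry over. Pictures are saved under pics/ and viewed, and the job is handed in when it is done.

Besides the shell and the picture viewer there is one more tool, called as name(argument=value, ...), one argument or row to a line, values as JSON. arm_command: Moves the arm, as the interface text tells. Its arguments: {"type":"object","properties":{"increments":{"type":"array","items":{"type":"object","properties":{"gripper":{"type":"number"},"dx":{"type":"number"},"dy":{"type":"number"},"dz":{"type":"number"},"spin":{"type":"number"}}}},"grip_force":{"type":"number"}},"required":["increments"]}

```bash
mkdir -p pics; ls; python3 - <<'E'
from bench import read_state,cams,job,r
import cv2
s=read_state()
for k,v in s.items(): print(k,v)
print(r.grasp_offset)
for n in ["scene","side"]:
    im=cams.camera(n); cv2.imwrite(f"pics/{n}0.png",cv2.cvtColor(im,cv2.COLOR_RGB2BGR)); print(n,cams.camera_info(n))
E
```

```text
pics
time 0.0
joint_positions [ 1.31441155  0.33285948 -0.06467834  1.46095865  0.02162031  1.34988964
 -0.0885006 ]
joint_vel [ 0.00069244 -0.0012027  -0.00041727 -0.0003926  -0.00016921 -0.00069222
  0.00189853]
joint_torque [-5.97507624e-04 -6.23254967e+01  2.41122994e-02 -3.89883506e+01
 -6.13435660e-02  4.01037850e-02  1.34067259e-04]
ee_pos [ 0.14467198 -0.60762332  0.22175336]
eef_rot [ 9.93175333e-01  1.16628699e-01 -1.28932062e-04 -6.97788602e-04]
ft_force [ 0.58364107  0.74261444 -0.00972645]
torque [-0.01738893  0.01947075 -0.02127623]
width 0.08723163779154296
0.0187
scene {'K': array([[380.05280906,   0.        , 324.33252015],
       [  0.        , 380.05280906, 197.53510782],
       [  0.        ,   0.        ,   1.        ]]), 'rvec': array([ 0.90334382, -2.20695659,  1.36760056]), 'tvec': array([0.23040887, 0.28397799, 0.75214037])}
side {'K': array([[444.30697381,   0.        , 318.38781401],
       [  0.        , 444.30697381, 203.85017445],
       [  0.        ,   0.        ,   1.        ]]), 'rvec': array([ 1.89662177, -0.4368226 ,  0.26319776]), 'tvec': array([-0.55694865,  0.06739396,  1.0281723 ])}
```

View pics/scene0.png

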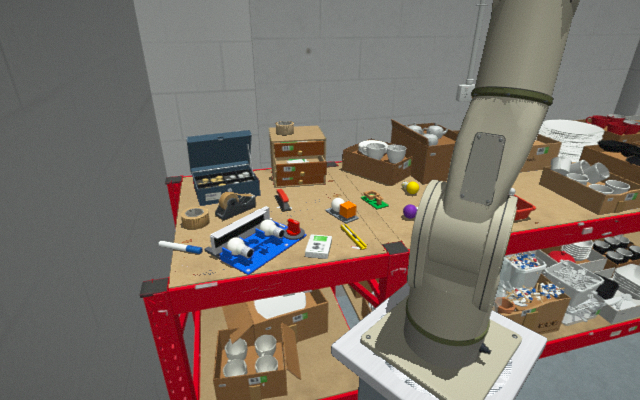

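View pics/side0.png

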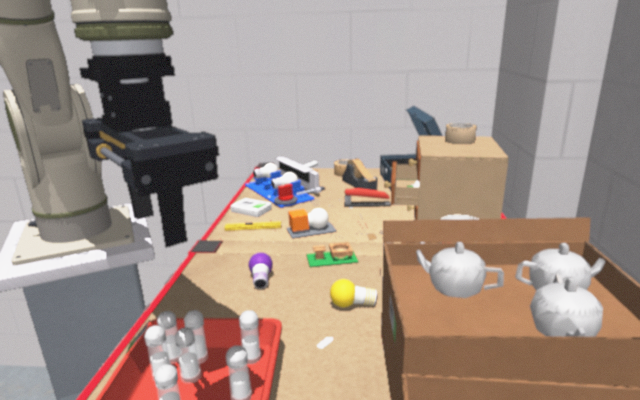

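```bash
cat > h.py <<'E'
import numpy as np,cv2
def cam(info):
    R=cv2.Rodrigues(np.array(info['rvec'],float))[0];return np.array(info['K']),R,np.array(info['tvec'],float)
def ray(info,uv):
    K,R,t=cam(info);d=R.T@np.linalg.solve(K,[uv[0],uv[1],1]);return -R.T@t,d/np.linalg.norm(d)
def onz(info,uv,z):
    c,d=ray(info,uv);return c+d*(z-c[2])/d[2]
def proj(info,p):
    K,R,t=cam(info);q=K@(R@np.asarray(p,float)+t);return q[:2]/q[2]
def tri(obs):
    A=np.zeros((3,3));b=np.zeros(3)
    for i,uv in obs:
        c,d=ray(i,uv);M=np.eye(3)-np.outer(d,d);A+=M;b+=M@c
    return np.linalg.solve(A,b)
def save(im,n): cv2.imwrite(n,cv2.cvtColor(im,cv2.COLOR_RGB2BGR))
E
python3 - <<'E'
from h import *
from bench import *
a=cv2.imread('pics/scene0.png')[160:280,150:440]
cv2.imwrite('pics/sc0z.png',cv2.resize(a,None,fx=2.7,fy=2.7,interpolation=cv2.INTER_CUBIC))
a=cv2.imread('pics/side0.png')[140:320,180:420]
cv2.imwrite('pics/sd0z.png',cv2.resize(a,None,fx=3.3,fy=3.3,interpolation=cv2.INTER_CUBIC))
s=cams.camera_info('scene');d=cams.camera_info('side')
for n,uv,z in [('hglobe',(338,205),.0285),('hood',(347,211),.045),('rest',(376,198),.026),('knob',(294,227),.045),('pa',(234,246),.04),('pb',(266,228),.04)]: print(n,onz(s,uv,z).round(3))
for n,uv,z in [('hglobe',(318,218),.0285),('hood',(299,221),.045),('rest',(341,250),.026),('restcap',(319,254),.026),('knob',(286,190),.045)]: print(n,onz(d,uv,z).round(3))
for n in ['scene','side','wrist']: print(n, ray(cams.camera_info(n),(320,200)))
E
```

```text
hglobe [ 0.498 -0.243  0.028]
hood [ 0.432 -0.21   0.045]
rest [ 0.446 -0.372  0.026]
knob [ 0.475 -0.037  0.045]
pa [0.52  0.129 0.04 ]
pb [0.532 0.016 0.04 ]
hglobe [ 0.5   -0.247  0.029]
hood [ 0.441 -0.278  0.045]
rest [ 0.474 -0.406  0.026]
restcap [ 0.43  -0.402  0.026]
knob [ 0.489 -0.076  0.045]
scene (array([-0.21248274,  0.55442701,  0.58898952]), array([ 0.6277183 , -0.63262486, -0.45360283]))
side (array([ 0.12141263, -1.08793723,  0.41656162]), array([ 0.38921675,  0.85194121, -0.35029488]))
wrist (array([ 0.20977915, -0.59252082,  0.38291926]), array([-0.24310272, -0.0663571 , -0.96772817]))
```

View pics/sc0z.png

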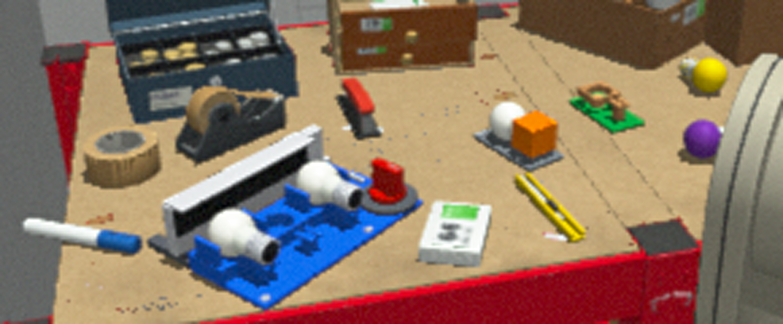

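View pics/sd0z.png

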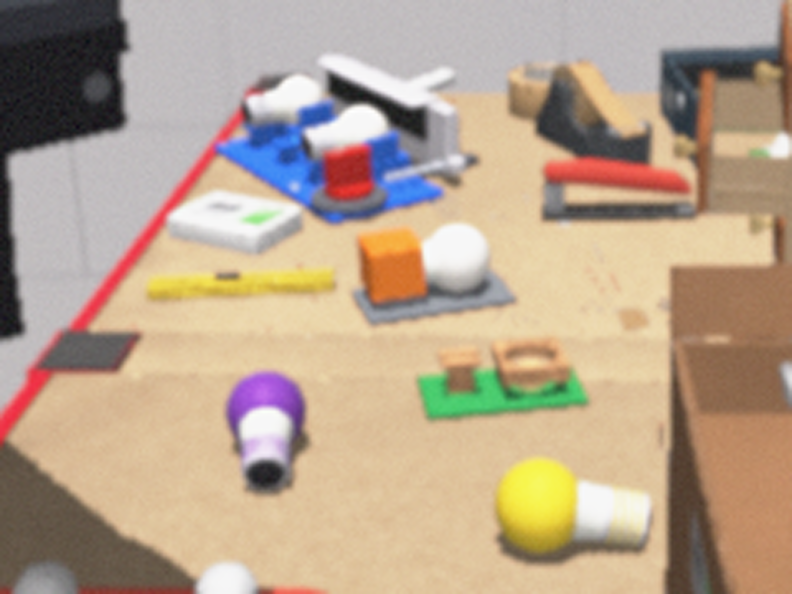

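arm_command(
  increments=[
    {"gripper":100,"dx":0.047,"dy":-0.026,"dz":-0.008},
    {"gripper":100,"dx":0.047,"dy":-0.026,"dz":-0.008},
    {"gripper":100,"dx":0.047,"dy":-0.026,"dz":-0.008},
    {"gripper":100,"dx":0.047,"dy":-0.026,"dz":-0.008},
    {"gripper":100,"dx":0.047,"dy":-0.026,"dz":-0.008},
    {"gripper":100,"dx":0.047,"dy":-0.026,"dz":-0.008},
    {"gripper":100,"dx":0.047,"dy":-0.026,"dz":-0.005,"spin":6.7},
    {"gripper":100,"dx":0.044,"dy":-0.028,"dz":-0.005,"spin":6.7},
  ],
)

```text
validation failed for argument at $.in...
```

arm_command(
  increments=[
    {"gripper":100,"dx":0.047,"dy":-0.026,"dz":-0.008,"spin":0},
    {"gripper":100,"dx":0.047,"dy":-0.026,"dz":-0.008,"spin":0},
    {"gripper":100,"dx":0.047,"dy":-0.026,"dz":-0.008,"spin":0},
    {"gripper":100,"dx":0.047,"dy":-0.026,"dz":-0.008,"spin":0},
    {"gripper":100,"dx":0.047,"dy":-0.026,"dz":-0.008,"spin":0},
    {"gripper":100,"dx":0.047,"dy":-0.026,"dz":-0.008,"spin":0},
    {"gripper":100,"dx":0.047,"dy":-0.026,"dz":-0.005,"spin":6.7},
    {"gripper":100,"dx":0.044,"dy":-0.028,"dz":-0.005,"spin":6.7},
  ],
)

```text
time: 1.1
ee_pos: [0.4641, -0.3204, 0.2806]
eef_rot: [1.0, -0.002, -0.0, 0.0]
ft_force: [-0.0, -0.7, 0.2]
width: 0.0869
```

```bash
python3 - <<'E'
from h import *
from bench import *
import json
s=read_state();i=cams.camera_info('wrist');im=cams.camera('wrist')
print(s['ee_pos'],s['eef_rot'],s['joint_positions'],i['K'],ray(i,(320,200)))
save(im,'pics/w1.png')
json.dump({k:np.array(v).tolist() for k,v in i.items()},open('w1.json','w'))
E
```

```text
[ 0.46407118 -0.32038835  0.2806119 ] [ 9.99998063e-01 -1.96434664e-03 -1.17078699e-04  3.69225704e-05] [ 0.81306026  0.19247589 -0.33584941  1.52119353  0.06381444  1.43887392
 -1.10017307] [[302.42922167   0.         317.69954149]
 [  0.         302.42922167 198.5840324 ]
 [  0.           0.           1.        ]] (array([ 0.53095428, -0.32077241,  0.44168323]), array([-0.25163263, -0.00878297, -0.96778297]))
```

View pics/w1.png

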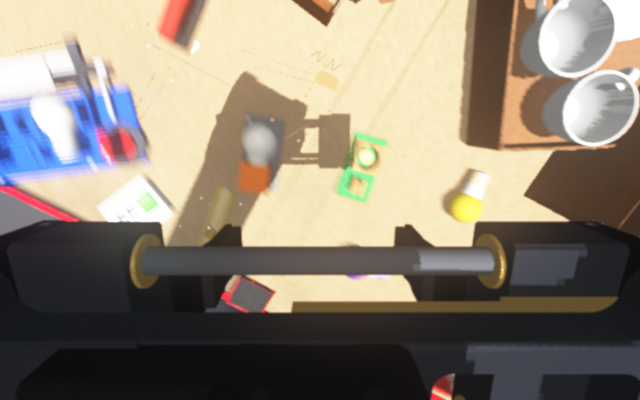

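```bash
python3 - <<'E'
from h import *
a=cv2.imread('pics/w1.png')[100:220,210:400]
cv2.imwrite('pics/w1z.png',cv2.resize(a,None,fx=4.2,fy=4.2,interpolation=cv2.INTER_CUBIC))
E
```

```text
(no output)
```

View pics/w1z.png

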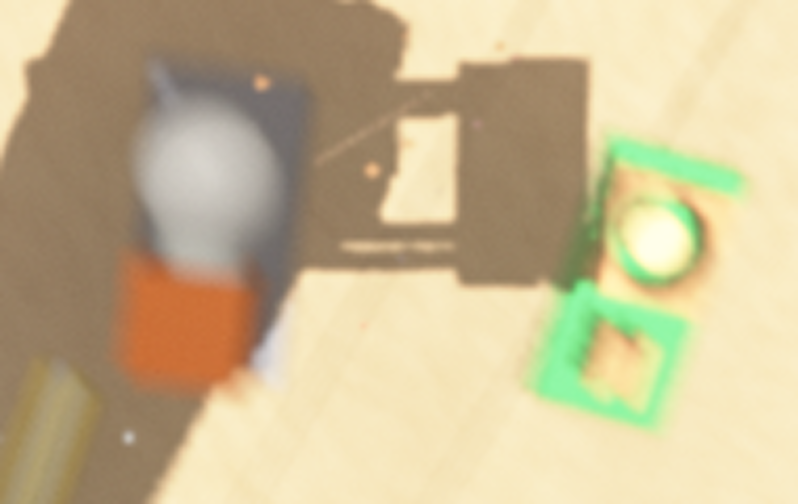

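```bash
python3 - <<'E'
from h import *
import json
w=json.load(open('w1.json'))
f=lambda x,y:(210+x/4.2-.0,100+y/4.2)
for n,c,z in [('globe',(206,172),.0285),('hoodtop',(189,320),.049),('dimple',(657,238),.026),('platecapc',(610,360),.006)]:print(n,onz(w,f(*c),z).round(4))
for n,c,z in [('knob',(118,145),.045),('pbglobe',(48,110),.04),('pbcap',(66,148),.04)]:print(n,onz(w,c,z).round(4))
E
```

```text
globe [ 0.5058 -0.2427  0.0285]
hoodtop [ 0.4615 -0.2389  0.049 ]
dimple [ 0.484  -0.3882  0.026 ]
platecapc [ 0.4392 -0.3766  0.006 ]
knob [ 0.5022 -0.0632  0.045 ]
pbglobe [0.5461 0.0218 0.04  ]
pbcap [0.4982 0.0089 0.04  ]
```

arm_command(
  increments=[
    {"gripper":100,"dx":-0.01,"dy":-0.001,"dz":0.04,"spin":0},
    {"gripper":100,"dx":-0.01,"dy":-0.001,"dz":0.04,"spin":0},
    {"gripper":100,"dx":-0.01,"dy":-0.002,"dz":0.04,"spin":0},
    {"gripper":100,"dx":-0.01,"dy":-0.001,"dz":0.035,"spin":0},
    {"gripper":100,"dx":0,"dy":0,"dz":0,"spin":0},
    {"gripper":100,"dx":0,"dy":0,"dz":0,"spin":0},
    {"gripper":100,"dx":0,"dy":0,"dz":0,"spin":0},
    {"gripper":100,"dx":0,"dy":0,"dz":0,"spin":0},
  ],
)

```text
time: 2.15
ee_pos: [0.4238, -0.3171, 0.1266]
eef_rot: [1.0, 0.0, 0.001, 0.001]
ft_force: [-0.1, -0.0, -0.2]
width: 0.0868
```

```bash
cat > snap.py <<'E'
import sys,json
from h import *
from bench import *
n=sys.argv[1]
s=read_state();i=cams.camera_info('wrist');im=cams.camera('wrist')
print(s['time'],s['ee_pos'].round(4),s['eef_rot'].round(4),np.round(s['joint_positions'],2))
save(im,f'pics/{n}.png')
json.dump({k:np.array(v).tolist() for k,v in i.items()},open(f'{n}.json','w'))
if len(sys.argv)>2:
    x0,y0,x1,y1=map(int,sys.argv[2:6]);f=min(800/(x1-x0),600/(y1-y0))
    save(cv2.resize(im[y0:y1,x0:x1],None,fx=f,fy=f,interpolation=cv2.INTER_CUBIC),f'pics/{n}z.png');print('f',f)
E
python3 snap.py w2 140 0 500 240
```

```text
2.15 [ 0.4238 -0.3171  0.1266] [1.e+00 1.e-04 7.e-04 5.e-04] [ 0.85  0.22 -0.33  1.82  0.08  1.11 -1.08]
f 2.2222222222222223
```

View pics/w2z.png

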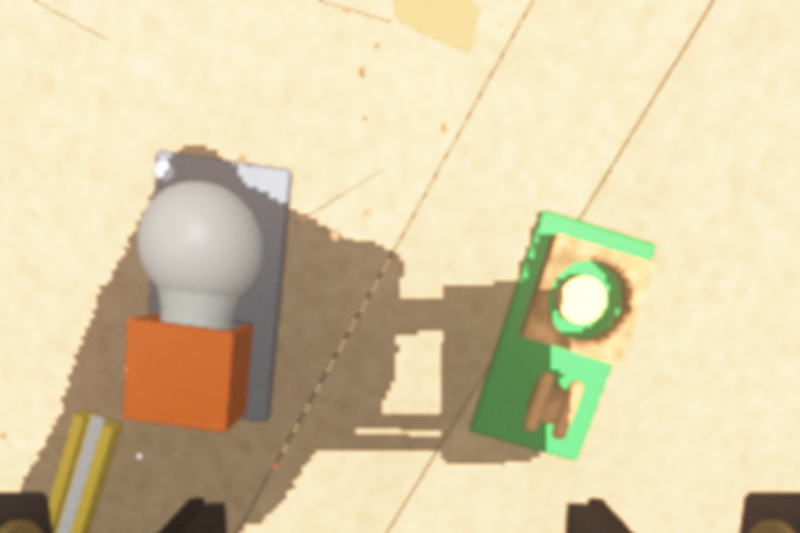

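```bash
python3 - <<'E'
from h import *
import json
w=json.load(open('w2.json'))
f=lambda x,y:(140+x*.45,y*.45)
g=lambda c,z:onz(w,f(*c),z)
P=lambda n,c,z:print(n,g(c,z).round(4))
P('globe',(200,243),.0285)
a,b,c=[g(q,.006) for q in [(158,150),(291,170),(268,420)]]
print('plate',a,b,c,'w',np.linalg.norm(b-a),'L',np.linalg.norm(b-c),'yaw',np.degrees(np.arctan2(*(b-c)[[1,0]])),np.degrees(np.arctan2(*(a-b)[[1,0]]))-90)
q=[g(q,.006) for q in [(543,211),(655,243),(577,459),(472,428)]]
print('rest',np.round(q,4))
for i,j in [(3,0),(2,1)]: d=q[j]-q[i];print(np.linalg.norm(d),np.degrees(np.arctan2(d[1],d[0])))
for i,j in [(1,0),(2,3)]: d=q[j]-q[i];print(np.linalg.norm(d),np.degrees(np.arctan2(d[1],d[0]))-90)
P('dimple',(587,300),.026)
P('rail',(555,405),.029)
print('cam',ray(w,(0,0))[0])
a=cv2.imread('pics/w2.png')
cv2.imwrite('pics/w2h.png',cv2.resize(a[60:200,185:285],None,fx=6,fy=6,interpolation=cv2.INTER_CUBIC)[:600])
cv2.imwrite('pics/w2r.png',cv2.resize(a[85:215,340:445],None,fx=4.6,fy=4.6,interpolation=cv2.INTER_CUBIC))
E
```

```text
globe [ 0.5005 -0.2457  0.0285]
plate [ 0.53605934 -0.22562098  0.006     ] [ 0.52885284 -0.27711188  0.006     ] [ 0.42850431 -0.26356477  0.006     ] w 0.051992751495735054 L 0.1012588304809161 yaw -7.688478049689669 -7.967183654542211
rest [[ 0.5137 -0.3769  0.006 ]
 [ 0.5016 -0.4227  0.006 ]
 [ 0.4112 -0.3974  0.006 ]
 [ 0.425  -0.3512  0.006 ]]
0.09234693399193879 -16.145105063799083
0.09385787004384274 -15.65476871253071
0.04741398447124869 -14.875227541028408
0.04820772742077516 -16.687937129911973
dimple [ 0.4799 -0.3912  0.026 ]
rail [ 0.4396 -0.3807  0.029 ]
cam [ 0.49046765 -0.31706857  0.28776208]
```

View pics/w2r.png

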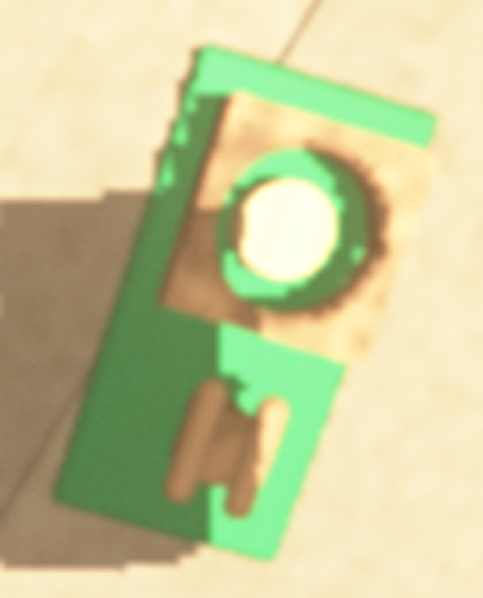

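View pics/w2h.png

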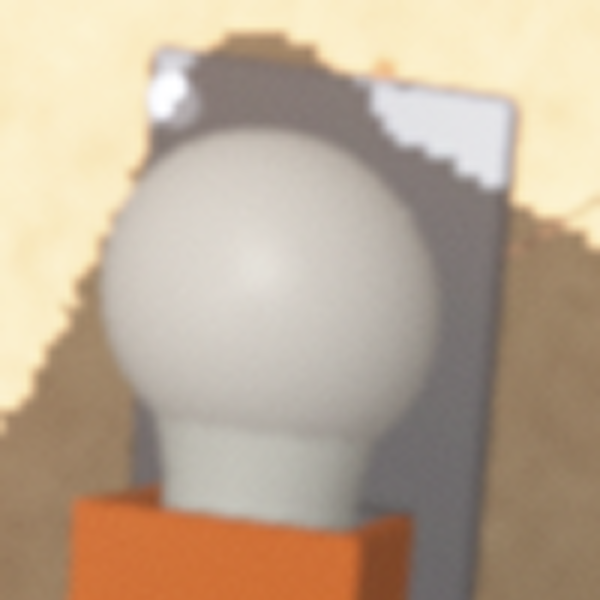

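```bash
python3 - <<'E'
from h import *
from bench import *
import json
w=json.load(open('w2.json'))
for uv in [(405.65,135),(403.7,134.3)]: print(onz(w,uv,.026).round(4))
f=lambda x,y:(340+x/4.6,85+y/4.6)
q=[onz(w,f(*c),.026) for c in [(232,92),(437,150),(345,365),(160,300)]];print(np.round(q,4),np.mean(q,0))
s=cams.camera_info('scene');d=cams.camera_info('side')
json.dump({k:np.array(v).tolist() for k,v in s.items()},open('scene.json','w'))
json.dump({k:np.array(v).tolist() for k,v in d.items()},open('side.json','w'))
for p in [(.5005,-.2457,.0285),(.48,-.392,.042),(.48,-.392,.026)]: print(proj(s,p),proj(d,p),proj(w,p))
a=cv2.imread('pics/scene0.png');b=cv2.imread('pics/side0.png')
A=cv2.resize(a[190:230,320:400],(800,400),interpolation=cv2.INTER_CUBIC)
B=cv2.resize(b[198:270,280:370],(750,600),interpolation=cv2.INTER_CUBIC)
cv2.imwrite('pics/A.png',A);cv2.imwrite('pics/B.png',B)
E
```

```text
[ 0.4799 -0.3925  0.026 ]
[ 0.4804 -0.3908  0.026 ]
[[ 0.5042 -0.3781  0.026 ]
 [ 0.4941 -0.416   0.026 ]
 [ 0.4549 -0.4024  0.026 ]
 [ 0.467  -0.3669  0.026 ]] [ 0.48006001 -0.39085566  0.026     ]
[338.05936169 204.47360015] [318.17770263 217.77803493] [229.97234158 109.29484967]
[371.85982399 188.7273476 ] [340.06144764 239.01147388] [410.78490464 135.64870919]
[371.56130022 192.98827012] [340.13472019 246.40635676] [405.10157652 134.82281221]
```

View pics/A.png

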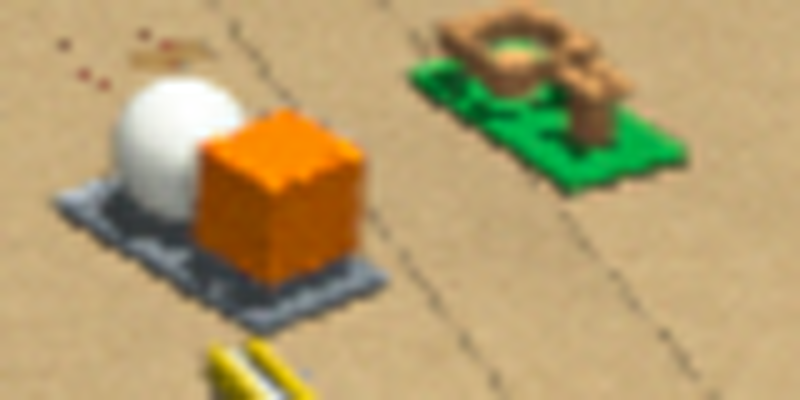

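View pics/B.png

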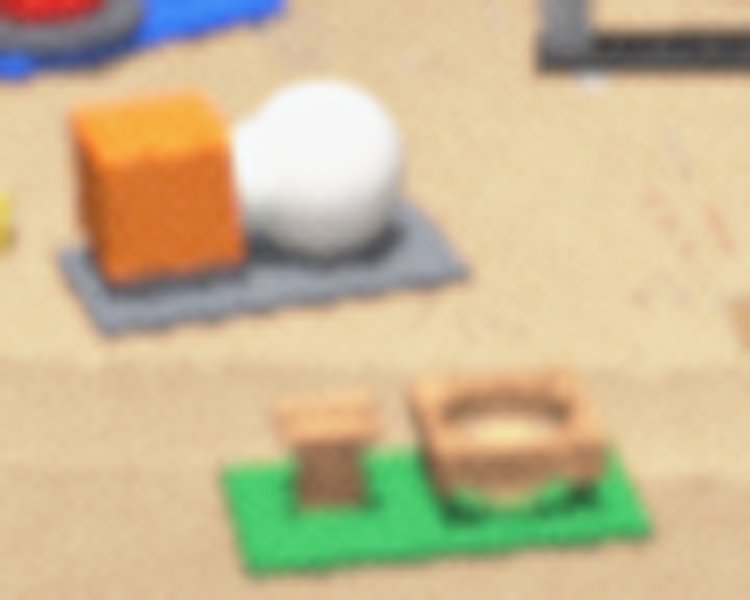

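arm_command(
  increments=[
    {"gripper":100,"dx":0.038,"dy":-0.036,"dz":0.0,"spin":0},
    {"gripper":100,"dx":0.038,"dy":-0.035,"dz":0.0,"spin":0},
    {"gripper":100,"dx":0,"dy":0,"dz":0.02,"spin":7.8},
    {"gripper":100,"dx":0,"dy":0,"dz":0.03,"spin":0},
    {"gripper":100,"dx":0,"dy":0,"dz":0.03,"spin":0},
    {"gripper":100,"dx":0,"dy":0,"dz":0.0,"spin":0},
    {"gripper":100,"dx":0,"dy":0,"dz":0,"spin":0},
    {"gripper":100,"dx":0,"dy":0,"dz":0,"spin":0},
  ],
)

```text
time: 3.2
ee_pos: [0.5001, -0.2463, 0.0471]
eef_rot: [0.998, -0.068, 0.001, 0.001]
ft_force: [-0.6, 0.1, 0.5]
width: 0.0868
```

```bash
python3 snap.py w3 100 0 540 330; python3 - <<'E'
from h import *
from bench import *
s=cams.camera('side');save(cv2.resize(s[150:290,220:400],(771,600),interpolation=cv2.INTER_CUBIC),'pics/s3.png')
E
```

```text
3.2 [ 0.5001 -0.2463  0.0471] [ 9.977e-01 -6.810e-02  1.100e-03  5.000e-04] [ 0.68  0.37 -0.35  1.82  0.15  0.98 -1.45]
f 1.8181818181818181
```

View pics/w3z.png

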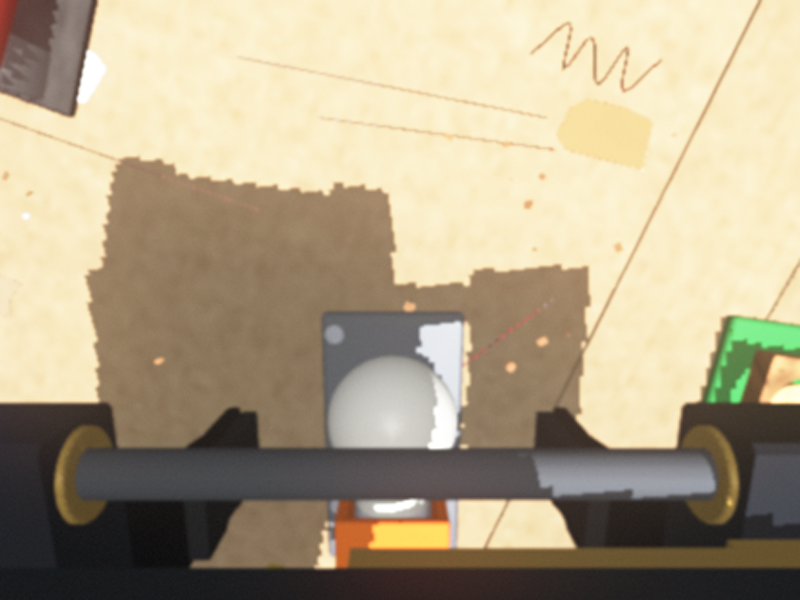

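View pics/s3.png

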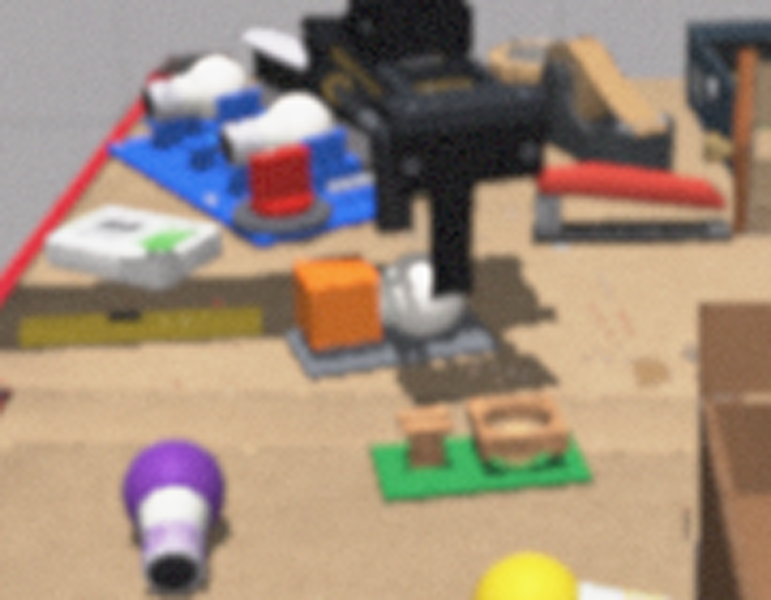

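```bash
python3 - <<'E'
from h import *
import json
d=json.load(open('side.json'));w=json.load(open('w3.json'))
for t in (43.4,51,58): print(proj(d,np.array([.5001,-.2463,.0471])+t/1e3*np.array([-.1357,-.9908,0])))
for p in [(.5,-.2463,.0285),(.4985,-.2463,.0285)]: print(proj(d,p),proj(w,p))
E
```

```text
[323.82178062 217.26696548]
[324.90739803 218.55722324]
[325.92117962 219.76210403]
[318.08837277 217.91013516] [316.83465841 231.21916149]
[317.48393052 218.03372991] [317.156761   233.43877326]
```

arm_command(
  increments=[
    {"gripper":100,"dx":-0.001,"dy":0,"dz":0.012,"spin":0},
    {"gripper":90,"dx":0,"dy":0,"dz":0.012,"spin":0},
    {"gripper":80,"dx":0,"dy":0,"dz":0.0115,"spin":0},
    {"gripper":70,"dx":0,"dy":0,"dz":0,"spin":0},
    {"gripper":62,"dx":0,"dy":0,"dz":0,"spin":0},
    {"gripper":60,"dx":0,"dy":0,"dz":0,"spin":0},
    {"gripper":58,"dx":0,"dy":0,"dz":0,"spin":0},
    {"gripper":58,"dx":0,"dy":0,"dz":0,"spin":0},
  ],
  grip_force=8,
)

```text
time: 4.3
ee_pos: [0.4983, -0.2458, 0.0103]
eef_rot: [0.998, -0.068, 0.0, 0.0]
ft_force: [0.0, 0.4, -0.5]
width: 0.0506
```

arm_command(
  increments=[
    {"gripper":56,"dx":0,"dy":0,"dz":0,"spin":0},
    {"gripper":54,"dx":0,"dy":0,"dz":0,"spin":0},
    {"gripper":52,"dx":0,"dy":0,"dz":0,"spin":0},
    {"gripper":50,"dx":0,"dy":0,"dz":0,"spin":0},
    {"gripper":48,"dx":0,"dy":0,"dz":0,"spin":0},
    {"gripper":45,"dx":0,"dy":0,"dz":0,"spin":0},
    {"gripper":42,"dx":0,"dy":0,"dz":0,"spin":0},
    {"gripper":40,"dx":0,"dy":0,"dz":0,"spin":0},
  ],
  grip_force=8,
)

```text
time: 5.3
ee_pos: [0.4982, -0.2457, 0.0101]
eef_rot: [0.998, -0.068, 0.0, 0.0]
ft_force: [-0.4, -0.2, 0.3]
width: 0.0442
```

arm_command(
  increments=[
    {"gripper":40,"dx":0.003,"dy":0,"dz":0,"spin":0},
    {"gripper":40,"dx":0.005,"dy":0,"dz":0,"spin":0},
    {"gripper":40,"dx":0.006,"dy":0,"dz":0,"spin":0},
    {"gripper":40,"dx":0.006,"dy":0,"dz":0,"spin":0},
    {"gripper":40,"dx":0.006,"dy":0,"dz":0,"spin":0},
    {"gripper":40,"dx":0.006,"dy":0,"dz":0,"spin":0},
    {"gripper":40,"dx":0.006,"dy":0,"dz":0,"spin":0},
    {"gripper":40,"dx":0.006,"dy":0,"dz":0,"spin":0},
  ],
)

```text
time: 6.3
ee_pos: [0.5422, -0.2517, 0.01]
eef_rot: [0.998, -0.068, 0.0, 0.0]
ft_force: [0.1, -0.8, -0.4]
width: 0.0442
```

```bash
python3 snap.py w4 ; python3 - <<'E'
from h import *
from bench import *
s=cams.camera('side');save(cv2.resize(s[150:290,220:400],(771,600),interpolation=cv2.INTER_CUBIC),'pics/s4.png')
s=cams.camera('scene');save(cv2.resize(s[150:250,270:430],(800,500),interpolation=cv2.INTER_CUBIC),'pics/c4.png')
E
```

```text
6.3 [ 0.5422 -0.2517  0.01  ] [ 9.977e-01 -6.800e-02  1.000e-04  0.000e+00] [ 0.63  0.5  -0.34  1.73  0.2   0.95 -1.49]
```

View pics/w4.png

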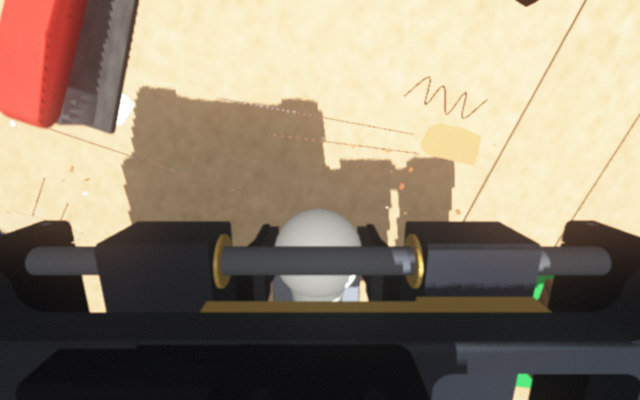

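View pics/s4.png

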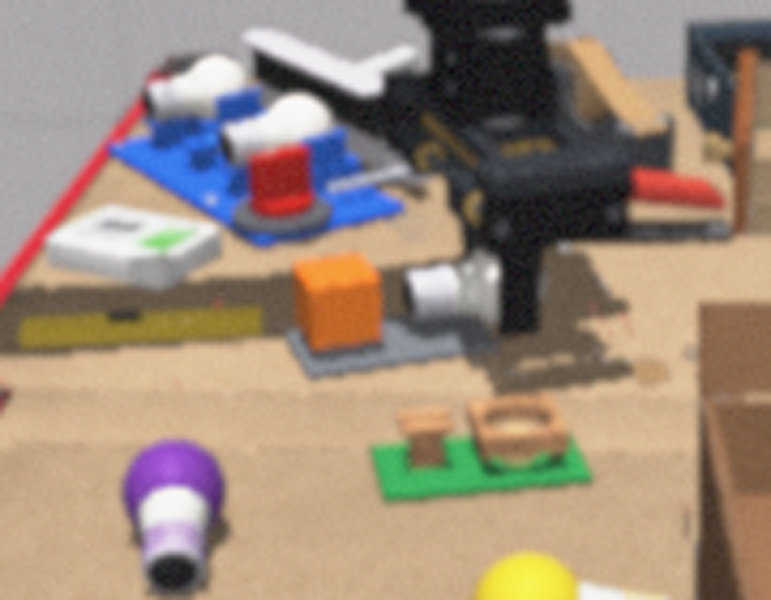

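View pics/c4.png

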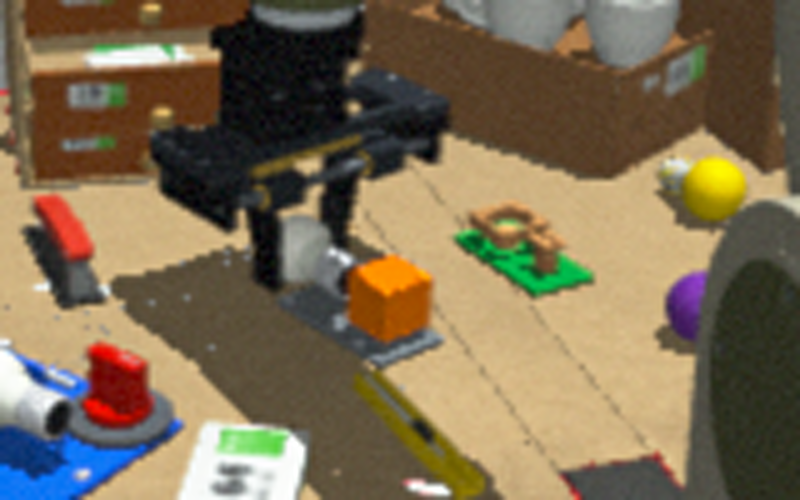

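```bash
cat >> h.py <<'E'
def sil(info,c,rad=.0225,n=180):
    C,_=ray(info,(0,0));v=np.asarray(c)-C;D=np.linalg.norm(v);v=v/D
    a=np.cross(v,[0,0,1.]);a/=np.linalg.norm(a);b=np.cross(v,a)
    rr=rad*np.sqrt(1-(rad/D)**2);cc=C+v*(D-rad**2/D)
    return np.array([proj(info,cc+rr*(np.cos(t)*a+np.sin(t)*b)) for t in np.linspace(0,2*np.pi,n)])
E
python3 - <<'E'
from h import *
import json
w=json.load(open('w4.json'))
x=np.array([.9908,-.1357,0])
for dx in (-4,-2,0,2):
  for dz in (0,2):
    s=sil(w,np.array([.5422,-.2517,.0287+dz/1e3])+dx/1e3*x); print(dx,dz,s.min(0).round(1),s.max(0).round(1))
a=cv2.imread('pics/w4.png');cv2.imwrite('pics/w4z.png',cv2.resize(a[195:310,250:385],None,fx=5,fy=5,interpolation=cv2.INTER_CUBIC))
E
```

```text
-4 0 [272.5 219.9] [360.9 310.5]
-4 2 [271.9 221.1] [361.5 313. ]
-2 0 [272.3 216.2] [361.1 306.9]
-2 2 [271.7 217.4] [361.6 309.3]
0 0 [272.2 212.5] [361.2 303.2]
0 2 [271.6 213.7] [361.8 305.7]
2 0 [272.  208.8] [361.4 299.6]
2 2 [271.4 209.9] [361.9 302. ]
```

View pics/w4z.png

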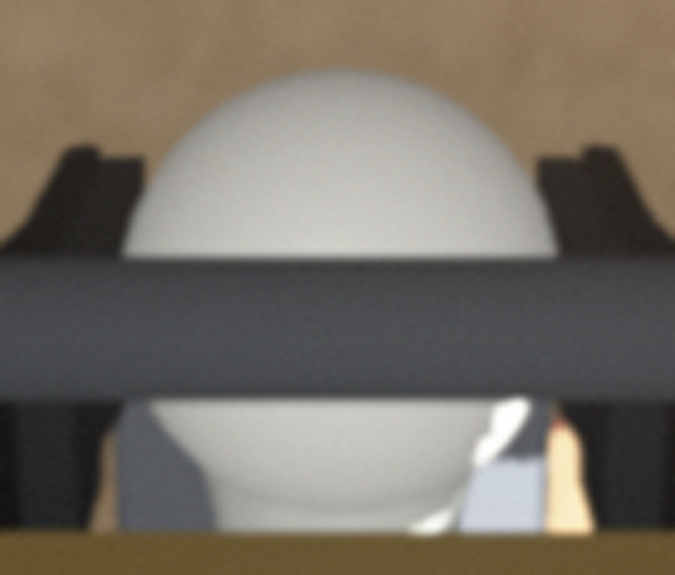

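arm_command(
  increments=[
    {"gripper":40,"dx":0.004,"dy":0,"dz":-0.008,"spin":0},
    {"gripper":40,"dx":0,"dy":0,"dz":-0.02,"spin":0},
    {"gripper":40,"dx":0,"dy":0,"dz":-0.025,"spin":0},
    {"gripper":40,"dx":-0.006,"dy":0.014,"dz":-0.017,"spin":0},
    {"gripper":40,"dx":-0.01,"dy":0.03,"dz":0,"spin":0},
    {"gripper":40,"dx":-0.011,"dy":0.035,"dz":0,"spin":0},
    {"gripper":40,"dx":-0.011,"dy":0.035,"dz":0,"spin":0},
    {"gripper":40,"dx":-0.01,"dy":0.025,"dz":0,"spin":0},
  ],
)

```text
time: 7.45
ee_pos: [0.4773, -0.3864, 0.081]
eef_rot: [0.998, -0.069, 0.0, 0.001]
ft_force: [0.0, 0.0, -0.1]
width: 0.0442
```

arm_command(
  increments=[
    {"gripper":40,"dx":0,"dy":0.008,"dz":0,"spin":0},
    {"gripper":40,"dx":0,"dy":0,"dz":0,"spin":4},
    {"gripper":40,"dx":0,"dy":0,"dz":0.005,"spin":4.1},
    {"gripper":40,"dx":0,"dy":0,"dz":0.01,"spin":0},
    {"gripper":40,"dx":0,"dy":0,"dz":0.01,"spin":0},
    {"gripper":40,"dx":0,"dy":0,"dz":0,"spin":0},
    {"gripper":40,"dx":0,"dy":0,"dz":0,"spin":0},
    {"gripper":40,"dx":0,"dy":0,"dz":0,"spin":0},
  ],
)

```text
time: 8.45
ee_pos: [0.4784, -0.3915, 0.0555]
eef_rot: [0.99, -0.138, 0.0, 0.0]
ft_force: [-0.4, -1.2, -0.3]
width: 0.044
```

```bash
python3 snap.py w5 200 60 460 310; python3 - <<'E'
from h import *
from bench import *
s=cams.camera('side');save(cv2.resize(s[150:290,250:430],(771,600),interpolation=cv2.INTER_CUBIC),'pics/s5.png')
s=cams.camera('scene');save(cv2.resize(s[140:240,300:460],(800,500),interpolation=cv2.INTER_CUBIC),'pics/c5.png')
E
```

```text
8.45 [ 0.4784 -0.3915  0.0555] [ 9.904e-01 -1.383e-01  3.000e-04  2.000e-04] [ 0.82  0.47 -0.26  1.65  0.14  1.04 -1.33]
f 2.4
```

View pics/w5z.png

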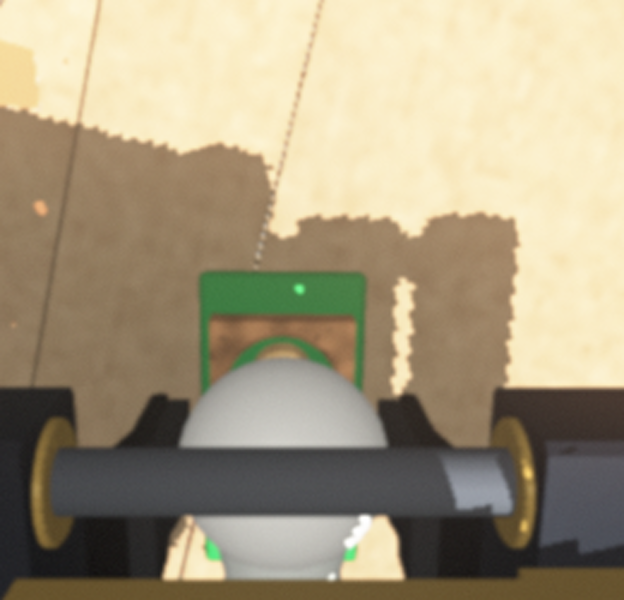

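View pics/s5.png

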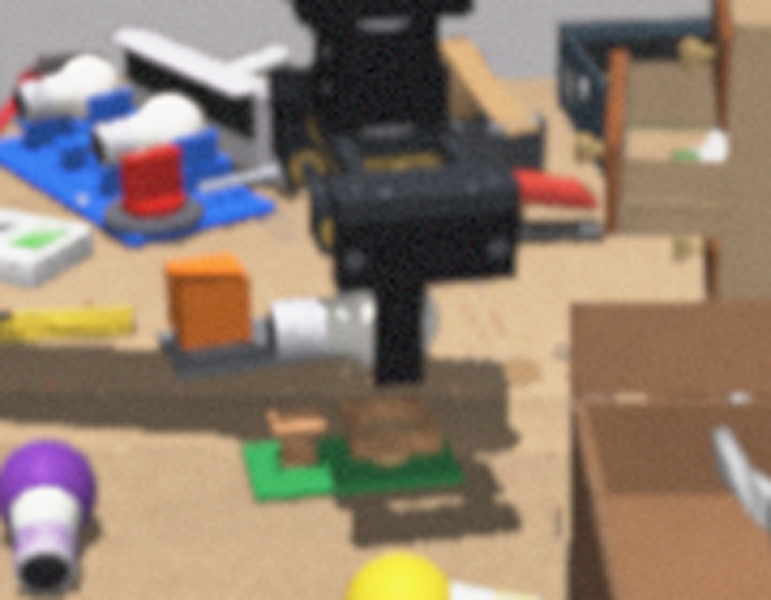

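View pics/c5.png

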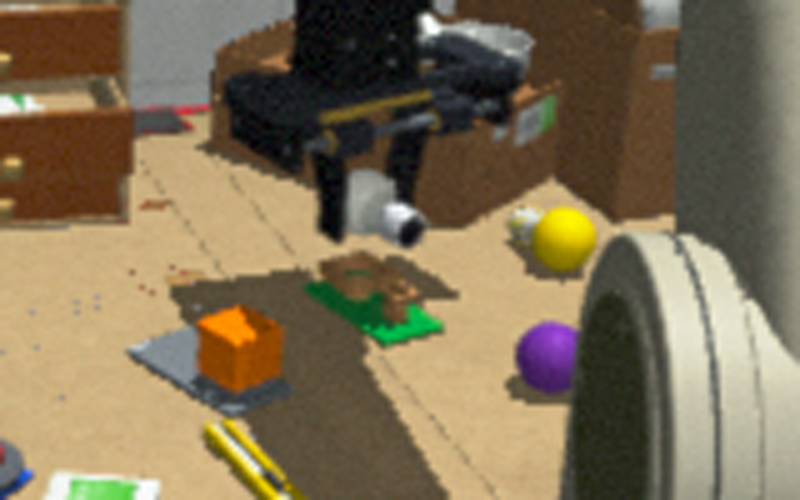

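```bash
python3 - <<'E'
from h import *
import json
w=json.load(open('w5.json'));q=np.radians(-15.9);x=np.array([np.cos(q),np.sin(q),0])
c=np.array([.48,-.3915,.026]);print('cork front',proj(w,c+.02*x),'meas 192; dimple front rim',proj(w,c+.0155*x),'meas',60+340/2.4)
for dx in (0,1,2): s=sil(w,np.array([.4784,-.3915,.0555+.0184])+dx/1e3*x);print(dx,s.min(0),s.max(0),'meas top',60+358/2.4,'lr',200+180/2.4,200+387/2.4)
E
```

```text
cork front [316.12406411 193.98257598] meas 192; dimple front rim [316.12536323 200.70660195] meas 201.66666666666669
0 [272.25742158 212.55501995] [361.16998135 303.12056228] meas top 209.16666666666669 lr 275.0 361.25
1 [272.18591888 210.69102067] [361.24307338 301.30313393] meas top 209.16666666666669 lr 275.0 361.25
2 [272.11420969 208.81944666] [361.31637943 299.48105157] meas top 209.16666666666669 lr 275.0 361.25
```

arm_command(
  increments=[
    {"gripper":40,"dx":0,"dy":0,"dz":0.008,"spin":0},
    {"gripper":40,"dx":0,"dy":0,"dz":0.01,"spin":0},
    {"gripper":40,"dx":0,"dy":0,"dz":0.006,"spin":0},
    {"gripper":40,"dx":0,"dy":0,"dz":0.003,"spin":0},
    {"gripper":40,"dx":0,"dy":0,"dz":0.002,"spin":0},
    {"gripper":40,"dx":0,"dy":0,"dz":0.001,"spin":0},
    {"gripper":40,"dx":0,"dy":0,"dz":0,"spin":0},
    {"gripper":40,"dx":0,"dy":0,"dz":0,"spin":0},
  ],
)

```text
time: 9.6
ee_pos: [0.4783, -0.3914, 0.0253]
eef_rot: [0.99, -0.138, 0.0, 0.0]
ft_force: [-0.2, -0.1, -1.1]
width: 0.0446
```

arm_command(
  increments=[
    {"gripper":40,"dx":0,"dy":0,"dz":0.0005,"spin":0},
    {"gripper":40,"dx":0,"dy":0,"dz":0.0005,"spin":0},
    {"gripper":40,"dx":0,"dy":0,"dz":0,"spin":0},
    {"gripper":40,"dx":0,"dy":0,"dz":0,"spin":0},
    {"gripper":40,"dx":0,"dy":0,"dz":0,"spin":0},
    {"gripper":40,"dx":0,"dy":0,"dz":0,"spin":0},
    {"gripper":40,"dx":0,"dy":0,"dz":0,"spin":0},
    {"gripper":40,"dx":0,"dy":0,"dz":0,"spin":0},
  ],
)

```text
time: 10.6
ee_pos: [0.4782, -0.3913, 0.0241]
eef_rot: [0.99, -0.138, 0.0, 0.0]
ft_force: [0.5, 1.1, -0.6]
width: 0.0444
```

```bash
python3 - <<'E'
from h import *
from bench import *
for k in range(1):
    s=cams.camera('side');q=read_state();print(q['ft_force'],q['torque'],q['ee_pos'],q['width'])
save(cv2.resize(s[190:290,270:390],(720,600),interpolation=cv2.INTER_CUBIC),'pics/s6.png')
E
```

```text
[-0.01872537  0.19440405 -0.8092527 ] [ 0.05566905  0.02465222 -0.0642082 ] [ 0.4782034  -0.39131006  0.02406817] 0.04432907505524464
```

View pics/s6.png

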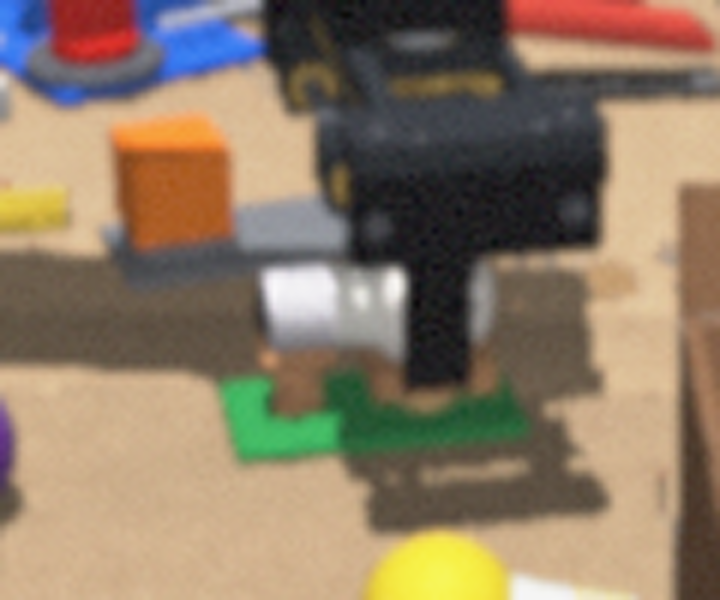

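arm_command(
  increments=[
    {"gripper":40,"dx":0,"dy":0,"dz":0.0004,"spin":0},
    {"gripper":40,"dx":0,"dy":0,"dz":0,"spin":0},
    {"gripper":40,"dx":0,"dy":0,"dz":0.0004,"spin":0},
    {"gripper":40,"dx":0,"dy":0,"dz":0,"spin":0},
    {"gripper":40,"dx":0,"dy":0,"dz":0,"spin":0},
    {"gripper":40,"dx":0,"dy":0,"dz":0,"spin":0},
    {"gripper":40,"dx":0,"dy":0,"dz":0,"spin":0},
    {"gripper":40,"dx":0,"dy":0,"dz":0,"spin":0},
  ],
)

```text
time: 11.65
ee_pos: [0.4784, -0.3914, 0.0236]
eef_rot: [0.99, -0.138, 0.0, 0.0]
ft_force: [-1.0, 1.8, 5.2]
width: 0.0444
```

arm_command(
  increments=[
    {"gripper":51,"dx":0,"dy":0,"dz":0,"spin":0},
    {"gripper":52,"dx":0,"dy":0,"dz":0,"spin":0},
    {"gripper":53,"dx":0,"dy":0,"dz":0,"spin":0},
    {"gripper":55,"dx":0,"dy":0,"dz":0,"spin":0},
    {"gripper":58,"dx":0,"dy":0,"dz":0,"spin":0},
    {"gripper":62,"dx":0,"dy":0,"dz":0,"spin":0},
    {"gripper":66,"dx":0,"dy":0,"dz":0,"spin":0},
    {"gripper":70,"dx":0,"dy":0,"dz":0,"spin":0},
  ],
)

```text
time: 12.65
ee_pos: [0.4782, -0.3913, 0.0233]
eef_rot: [0.99, -0.138, 0.0, 0.0]
ft_force: [0.1, -0.1, 0.0]
width: 0.0591
```

```bash
python3 snap.py w7 200 60 460 310; python3 - <<'E'
from h import *
from bench import *
s=cams.camera('side');save(cv2.resize(s[190:290,270:390],(720,600),interpolation=cv2.INTER_CUBIC),'pics/s7.png')
E
```

```text
12.65 [ 0.4782 -0.3913  0.0233] [ 0.9904 -0.1384  0.      0.    ] [ 0.81  0.51 -0.26  1.67  0.15  0.98 -1.34]
f 2.4
```

View pics/w7z.png

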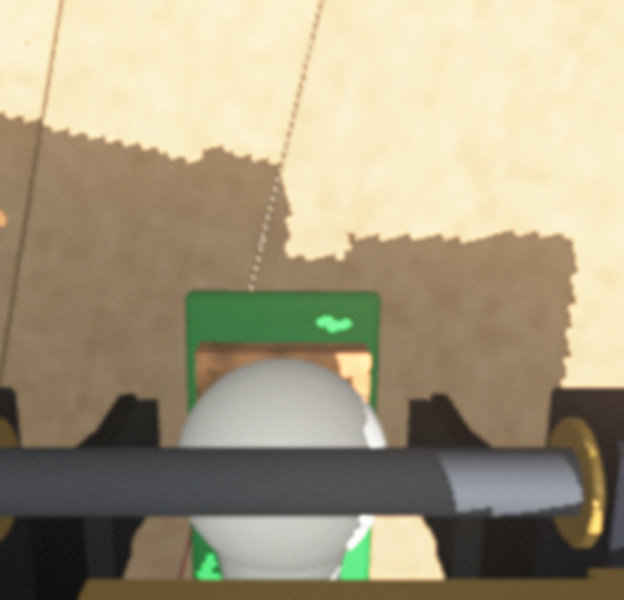

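View pics/s7.png

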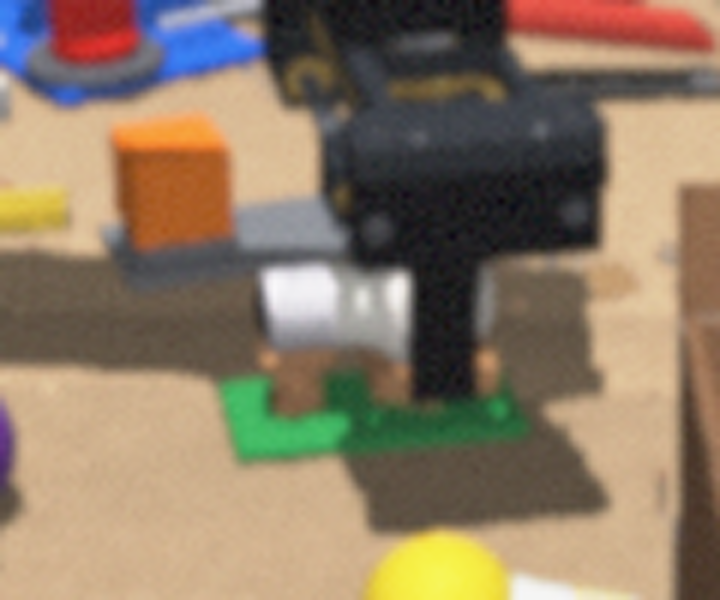

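arm_command(
  increments=[
    {"gripper":75,"dx":0,"dy":0,"dz":-0.02,"spin":0},
    {"gripper":75,"dx":0,"dy":0,"dz":-0.05,"spin":0},
    {"gripper":75,"dx":0,"dy":0,"dz":-0.055,"spin":0},
    {"gripper":75,"dx":-0.012,"dy":-0.035,"dz":-0.022,"spin":0},
    {"gripper":75,"dx":-0.019,"dy":-0.052,"dz":0,"spin":0},
    {"gripper":75,"dx":-0.019,"dy":-0.052,"dz":0,"spin":0},
    {"gripper":75,"dx":-0.019,"dy":-0.052,"dz":0,"spin":0},
    {"gripper":75,"dx":-0.019,"dy":-0.052,"dz":0,"spin":0},
  ],
)

```text
time: 13.75
ee_pos: [0.4601, -0.1317, 0.1719]
eef_rot: [0.99, -0.138, 0.001, 0.0]
ft_force: [1.3, -0.4, 0.7]
width: 0.0656
```

arm_command(
  increments=[
    {"gripper":75,"dx":-0.019,"dy":-0.052,"dz":0,"spin":0},
    {"gripper":75,"dx":-0.019,"dy":-0.052,"dz":0,"spin":0},
    {"gripper":75,"dx":-0.017,"dy":-0.045,"dz":0,"spin":0},
    {"gripper":75,"dx":0,"dy":0,"dz":0,"spin":0},
    {"gripper":75,"dx":0,"dy":0,"dz":0,"spin":0},
    {"gripper":75,"dx":0,"dy":0,"dz":0,"spin":0},
    {"gripper":75,"dx":0,"dy":0,"dz":0,"spin":0},
    {"gripper":75,"dx":0,"dy":0,"dz":0,"spin":0},
  ],
)

```text
time: 14.75
ee_pos: [0.4481, 0.0244, 0.1702]
eef_rot: [0.99, -0.139, -0.0, 0.0]
ft_force: [-0.7, 0.0, 0.5]
width: 0.0653
```

```bash
python3 snap.py w8 100 0 500 240; python3 - <<'E'
from h import *
from bench import *
for n,(x,y,X,Y) in {'side':(270,190,390,290),'scene':(170,170,420,290)}.items():
    s=cams.camera(n);save(s,f'pics/{n}8f.png');f=min(800/(X-x),600/(Y-y));save(cv2.resize(s[y:Y,x:X],None,fx=f,fy=f,interpolation=cv2.INTER_CUBIC),f'pics/{n}8.png')
E
```

```text
14.75 [0.4481 0.0244 0.1702] [ 9.903e-01 -1.388e-01 -1.000e-04  0.000e+00] [ 0.45  0.01 -0.6   1.95  0.01  1.18 -2.  ]
f 2.0
```

View pics/w8z.png

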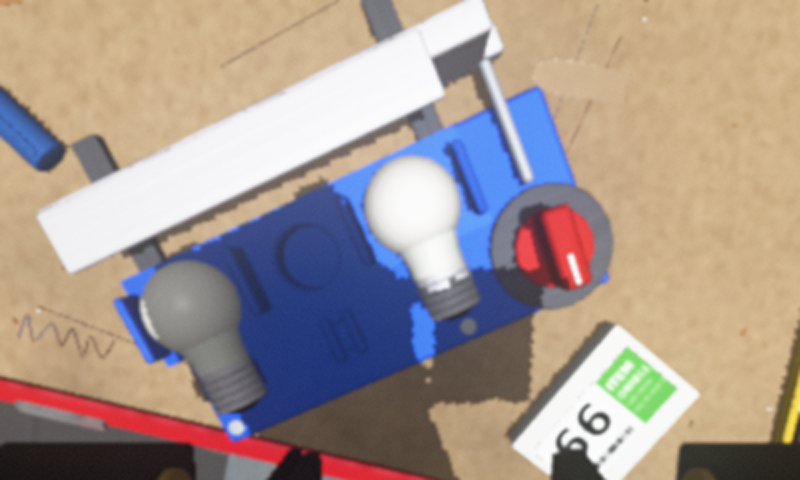

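View pics/side8.png

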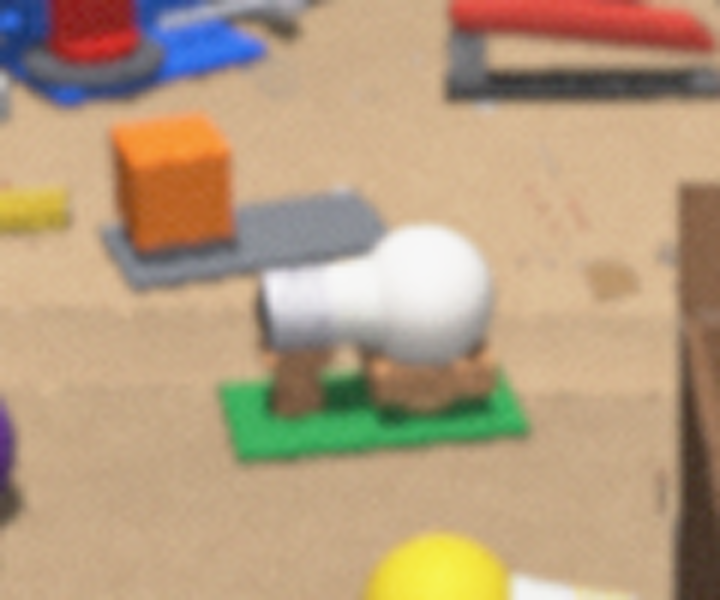

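View pics/scene8.png

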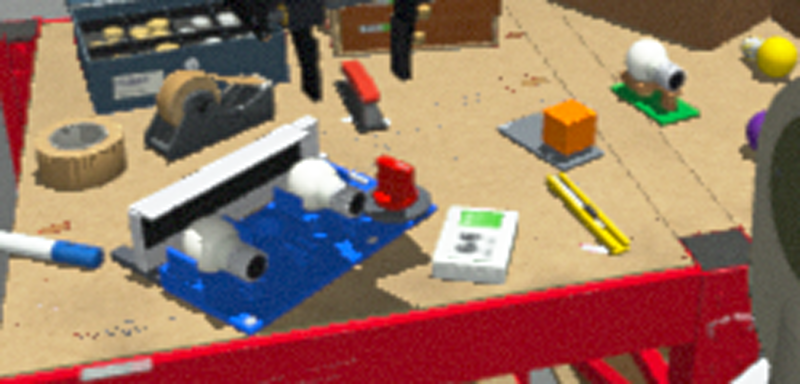

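```bash
python3 - <<'E'
from h import *
a=cv2.imread('pics/w8.png')
cv2.imwrite('pics/w8k.png',cv2.resize(a[80:160,335:415],None,fx=7,fy=7,interpolation=cv2.INTER_CUBIC))
b=a[70:210,150:350];b=cv2.convertScaleAbs(b,alpha=1.6)
cv2.imwrite('pics/w8p.png',cv2.resize(b,None,fx=4,fy=4,interpolation=cv2.INTER_CUBIC))
E
```

```text
(no output)
```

View pics/w8k.png

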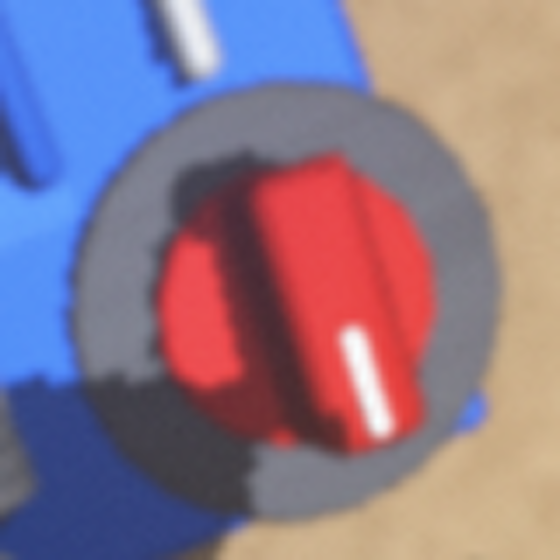

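View pics/w8p.png

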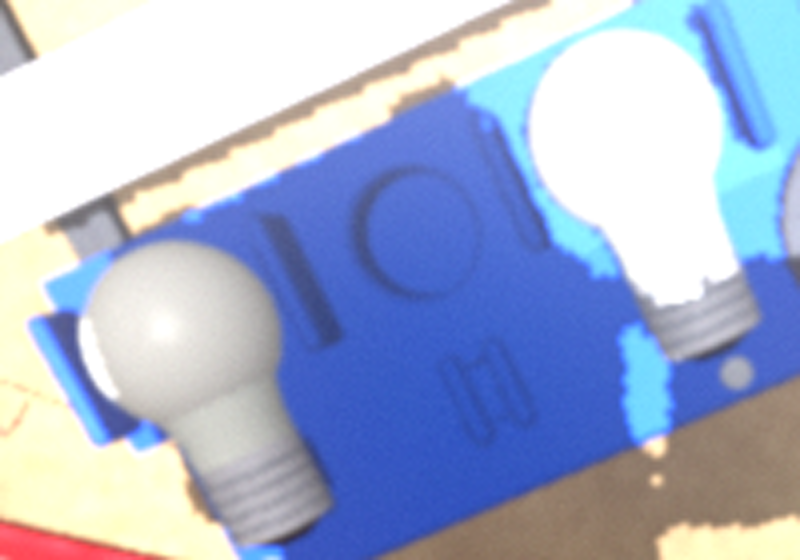

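```bash
python3 - <<'E'
from h import *
import json
w=json.load(open('w8.json'))
p=lambda x,y,z:onz(w,(150+x/4,70+y/4),z)
k=lambda x,y,z:onz(w,(335+x/7,80+y/7),z)
# refine globes by matching sphere silhouettes bbox
from scipy.optimize import least_squares
def fit(l,t,r):
    f=lambda c:(lambda s:[s[:,0].min()-(150+l/4),s[:,1].min()-(70+t/4),s[:,0].max()-(150+r/4)])(sil(w,[c[0],c[1],.04],n=360))
    q=least_squares(f,p((l+r)/2,t+100,.04)[:2],diff_step=1e-4);return q.x,q.fun
A,ea=fit(77,238,282);B,eb=fit(527,28,724);print(A,ea,B,eb,np.linalg.norm(A-B))
m=(A+B)/2;d=A-B;yaw=np.degrees(np.arctan2(d[1],d[0]))-90;print('mid',m,'yaw',yaw)
D=p(418,233,.024);R=p(489,392,.027);print('dimple',D,'rail',R,'d',np.linalg.norm((D-R)[:2]),np.degrees(np.arctan2(*(D-R)[[1,0]])))
K=k(337,303,.052);print('knob top',K,'disc',k(297,297,.022))
for a,b in [((330,430),(255,195)),((418,410),(345,165))]:
    e=k(*b,.052)-k(*a,.052);print(np.degrees(np.arctan2(e[1],e[0])))
e=k(255,195,.052)-k(345,165,.052);print('thick',np.linalg.norm(e))
# fins, tray edge
for a,b in [((520,450),(1190,0))]:pass
g=lambda x,y,z:onz(w,(100+x/2,y/2),z)
e=g(232,440,.008)-g(608,278,.008);print('front edge yaw',np.degrees(np.arctan2(e[1],e[0]))-90)
e=g(40,215,.07)-g(420,35,.07);print('keeper yaw',np.degrees(np.arctan2(e[1],e[0]))-90)
s=json.load(open('scene.json'));d=json.load(open('side.json'))
for q in [(*A,.04),(*B,.04),(*D[:2],.024),(*K[:2],.052)]:print(proj(s,q),proj(d,q))
E
```

```text
[0.51573047 0.12572557] [ 0.17186904 -0.00709313 -0.1822741 ] [0.53075942 0.01075079] [ 0.07224069 -0.00268245 -0.07260451] 0.1159528734081957
mid [0.52324495 0.06823818] yaw 7.447201599405858
dimple [0.52327097 0.06710396 0.024     ] rail [0.48111586 0.06191563 0.027     ] d 0.042473201509709346 7.016517746981509
knob top [ 0.49480038 -0.05074764  0.052     ] disc [ 0.49527128 -0.05155802  0.022     ]
4.748205625075559
4.216860524600084
thick 0.011768168013329795
front edge yaw 7.655631537727629
keeper yaw 7.062402878992799
[235.99952563 246.05444183] [270.12384681 170.54520105]
[267.92782694 227.45728299] [288.95952021 180.20636611]
[253.41514321 241.25038518] [279.66905333 180.62264105]
[292.99433051 220.45754663] [284.46259032 184.29326301]
```

```bash
python3 - <<'E'
from h import *
import json
s=json.load(open('scene.json'));d=json.load(open('side.json'))
q=np.radians(-15.9);rg=(.4800,-.3915,.042)
def ov(im,info,box,f,pts,out):
    x,y,X,Y=box;b=cv2.resize(im[y:Y,x:X],None,fx=f,fy=f,interpolation=cv2.INTER_CUBIC)
    for c in pts:
        S=((sil(info,c)+.5-[x,y])*f).astype(int);cv2.polylines(b,[S.reshape(-1,1,2)],True,(0,0,255),1)
    return b
pts=[(.5157,.1257,.04),(.5308,.0108,.04),rg]
a=cv2.imread('pics/scene8f.png');b=cv2.imread('pics/side0.png');c=cv2.imread('pics/side8f.png')
o=[ov(a,s,(215,210,290,265),5,pts,0),ov(a,s,(360,175,400,215),7,pts,0),ov(b,d,(250,150,310,200),6,pts,0),ov(c,d,(305,220,365,265),6,pts,0)]
H=300;o=[cv2.copyMakeBorder(i[:H,:390],0,H-min(H,i.shape[0]),0,390-min(390,i.shape[1]),0) for i in o]
cv2.imwrite('pics/ov.png',np.vstack([np.hstack(o[:2]),np.hstack(o[2:])]))
E
```

```text
(no output)
```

View pics/ov.png

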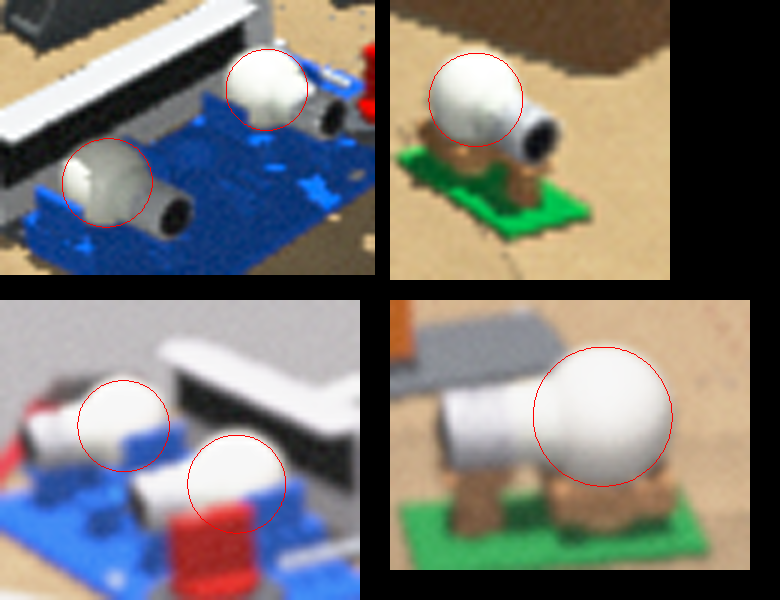

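arm_command(
  increments=[
    {"gripper":75,"dx":0.013,"dy":0.049,"dz":0,"spin":0},
    {"gripper":75,"dx":0.013,"dy":0.049,"dz":0,"spin":0},
    {"gripper":70,"dx":0.013,"dy":0.049,"dz":0,"spin":0},
    {"gripper":65,"dx":0.013,"dy":0.049,"dz":0,"spin":0},
    {"gripper":60,"dx":0.013,"dy":0.049,"dz":0.01,"spin":0},
    {"gripper":60,"dx":0.013,"dy":0.049,"dz":0.02,"spin":0},
    {"gripper":60,"dx":0.013,"dy":0.049,"dz":0.02,"spin":0},
    {"gripper":60,"dx":0.013,"dy":0.048,"dz":0.02,"spin":0},
  ],
)

```text
time: 15.9
ee_pos: [0.4408, -0.3814, 0.0996]
eef_rot: [0.99, -0.138, 0.0, 0.0]
ft_force: [0.9, 0.6, 0.5]
width: 0.0524
```

arm_command(
  increments=[
    {"gripper":60,"dx":0,"dy":0,"dz":0,"spin":0},
    {"gripper":60,"dx":0,"dy":0,"dz":0,"spin":0},
    {"gripper":60,"dx":0,"dy":0,"dz":0,"spin":0},
    {"gripper":60,"dx":0,"dy":0,"dz":0,"spin":0},
    {"gripper":60,"dx":0,"dy":0,"dz":0,"spin":0},
    {"gripper":60,"dx":0,"dy":0,"dz":0,"spin":0},
    {"gripper":60,"dx":0,"dy":0,"dz":0,"spin":0},
    {"gripper":60,"dx":0,"dy":0,"dz":0,"spin":0},
  ],
)

```text
time: 16.9
ee_pos: [0.4409, -0.3797, 0.1003]
eef_rot: [0.99, -0.138, 0.0, 0.0]
ft_force: [0.2, -0.4, -0.2]
width: 0.0525
```

```bash
python3 snap.py w9 200 60 460 310
```

```text
16.9 [ 0.4409 -0.3797  0.1003] [ 0.9904 -0.1384  0.      0.    ] [ 0.83  0.35 -0.24  1.71  0.09  1.09 -1.29]
f 2.4
```

View pics/w9z.png

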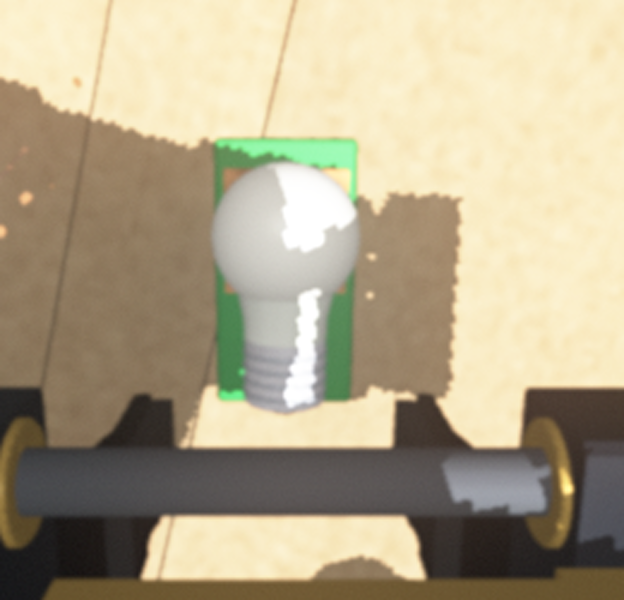

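arm_command(
  increments=[
    {"gripper":60,"dx":0,"dy":0.0007,"dz":0.02,"spin":0},
    {"gripper":60,"dx":0,"dy":0,"dz":0.025,"spin":0},
    {"gripper":60,"dx":0,"dy":0,"dz":0.02,"spin":0},
    {"gripper":55,"dx":0,"dy":0,"dz":0.012,"spin":0},
    {"gripper":50,"dx":0,"dy":0,"dz":0,"spin":0},
    {"gripper":45,"dx":0,"dy":0,"dz":0,"spin":0},
    {"gripper":40,"dx":0,"dy":0,"dz":0,"spin":0},
    {"gripper":38,"dx":0,"dy":0,"dz":0,"spin":0},
  ],
  grip_force=8,
)

```text
time: 17.95
ee_pos: [0.441, -0.3806, 0.0238]
eef_rot: [0.99, -0.138, 0.0, 0.0]
ft_force: [0.9, -1.2, 0.2]
width: 0.0345
```

arm_command(
  increments=[
    {"gripper":36,"dx":0,"dy":0,"dz":0,"spin":0},
    {"gripper":34,"dx":0,"dy":0,"dz":0,"spin":0},
    {"gripper":32,"dx":0,"dy":0,"dz":0,"spin":0},
    {"gripper":30,"dx":0,"dy":0,"dz":0,"spin":0},
    {"gripper":28,"dx":0,"dy":0,"dz":0,"spin":0},
    {"gripper":26,"dx":0,"dy":0,"dz":0,"spin":0},
    {"gripper":24,"dx":0,"dy":0,"dz":0,"spin":0},
    {"gripper":20,"dx":0,"dy":0,"dz":0,"spin":0},
  ],
  grip_force=8,
)

```text
time: 18.95
ee_pos: [0.4408, -0.3803, 0.0233]
eef_rot: [0.99, -0.138, -0.0, 0.0]
ft_force: [0.3, 0.2, 0.2]
width: 0.0259
```

arm_command(
  increments=[
    {"gripper":15,"dx":0,"dy":0,"dz":0,"spin":0},
    {"gripper":15,"dx":0,"dy":0,"dz":0,"spin":0},
    {"gripper":15,"dx":0,"dy":0,"dz":-0.002,"spin":0},
    {"gripper":15,"dx":0,"dy":0,"dz":-0.004,"spin":0},
    {"gripper":15,"dx":0,"dy":0,"dz":-0.008,"spin":0},
    {"gripper":15,"dx":0,"dy":0,"dz":-0.016,"spin":0},
    {"gripper":15,"dx":0,"dy":0,"dz":-0.02,"spin":0},
    {"gripper":15,"dx":0,"dy":0,"dz":-0.02,"spin":0},
  ],
  grip_force=18,
)

```text
time: 19.95
ee_pos: [0.441, -0.3805, 0.0951]
eef_rot: [0.99, -0.138, 0.0, 0.0]
ft_force: [0.4, -0.0, -0.5]
width: 0.0256
```

```bash
python3 - <<'E'
from h import *
from bench import *
print(read_state()['width'],read_state()['ee_pos'])
s=cams.camera('side');save(cv2.resize(s[170:290,270:390],(600,600),interpolation=cv2.INTER_CUBIC),'pics/s10.png')
E
```

```text
0.025594566419483888 [ 0.44100699 -0.38052838  0.09511323]
```

View pics/s10.png

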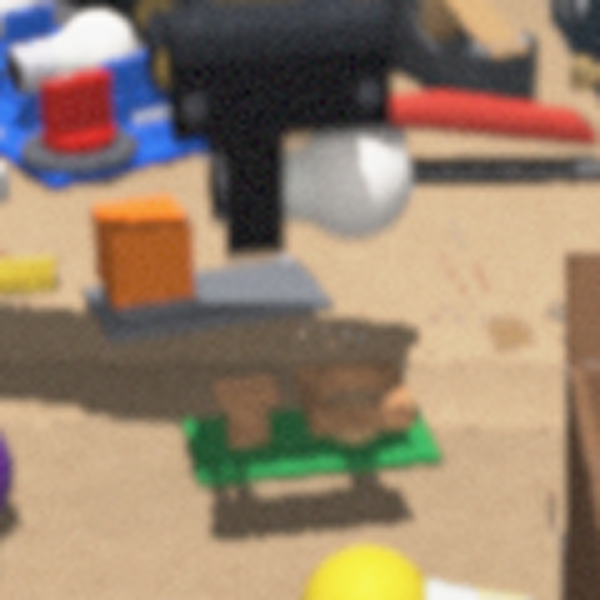

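```bash
python3 - <<'E'
from h import *
import json
d=json.load(open('side.json'));q=np.radians(-15.9);x=np.array([np.cos(q),np.sin(q),0])
t=np.array([.4410,-.3805,.0951+.0187])
for th in (-4,0,4):
  for off in(.0408,):
    g=t+off*(np.cos(np.radians(th))*x)-np.array([0,0,off*np.sin(np.radians(th))]);s=sil(d,g);print(th,s.min(0),s.max(0))
print('meas right',270+413/5-.4,'top',170+130/5-.4,'bot',170+238/5-.4)
E
```

```text
-4 [327.75306283 191.16575215] [351.65406129 215.03892002]
0 [327.83333694 192.5851049 ] [351.70502227 216.42879855]
4 [327.80993892 194.00897277] [351.65288665 217.82428948]
meas right 352.20000000000005 top 195.6 bot 217.2
```

```bash
python3 - <<'E'
from h import *
import json
d=json.load(open('side.json'));q=np.radians(-15.9);x=np.array([np.cos(q),np.sin(q),0])
t=np.array([.4410,-.3805,.0951+.0187]);o=[]
for th in (0,4):
    b=cv2.resize(cv2.imread('pics/s10.png')[100:270,180:450],None,fx=1.48,fy=1.48)
    g=t+.0408*(np.cos(np.radians(th))*x)-np.array([0,0,.0408*np.sin(np.radians(th))])
    S=(((sil(d,g)+.5-[270,170])*5-[180,100])*1.48).astype(int);cv2.polylines(b,[S.reshape(-1,1,2)],True,(0,0,255),1);o.append(b)
cv2.imwrite('pics/ov10.png',np.hstack(o))
E
```

```text
(no output)
```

View pics/ov10.png

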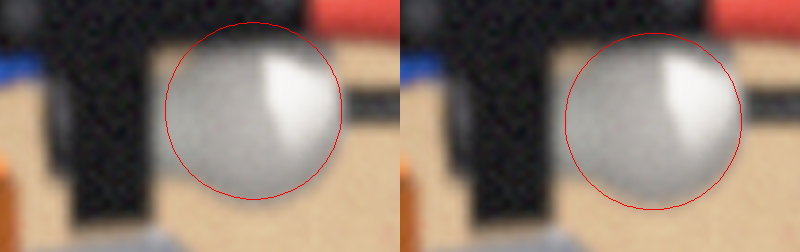

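arm_command(
  increments=[
    {"gripper":15,"dx":-0.004,"dy":-0.02,"dz":-0.015,"spin":0},
    {"gripper":15,"dx":-0.0085,"dy":-0.046,"dz":0,"spin":0},
    {"gripper":15,"dx":-0.0085,"dy":-0.046,"dz":0,"spin":0},
    {"gripper":15,"dx":-0.0085,"dy":-0.046,"dz":0,"spin":0},
    {"gripper":15,"dx":-0.0085,"dy":-0.046,"dz":0,"spin":0},
    {"gripper":15,"dx":-0.0085,"dy":-0.046,"dz":0,"spin":0},
    {"gripper":15,"dx":-0.0085,"dy":-0.046,"dz":0,"spin":0},
    {"gripper":15,"dx":-0.0085,"dy":-0.046,"dz":0,"spin":0},
  ],
  grip_force=20,
)

```text
time: 21.0
ee_pos: [0.4736, -0.0326, 0.1089]
eef_rot: [0.99, -0.138, 0.001, 0.0]
ft_force: [-0.6, -0.1, -1.5]
width: 0.0256
```

arm_command(
  increments=[
    {"gripper":15,"dx":-0.008,"dy":-0.044,"dz":0,"spin":0},
    {"gripper":15,"dx":-0.006,"dy":-0.033,"dz":0,"spin":0},
    {"gripper":15,"dx":-0.0039,"dy":-0.0183,"dz":0,"spin":0},
    {"gripper":15,"dx":0,"dy":0,"dz":0,"spin":-7.8},
    {"gripper":15,"dx":0,"dy":0,"dz":0,"spin":-7.8},
    {"gripper":15,"dx":0,"dy":0,"dz":0,"spin":-7.7},
    {"gripper":15,"dx":0,"dy":0,"dz":0,"spin":0},
    {"gripper":15,"dx":0,"dy":0,"dz":0,"spin":0},
  ],
)

```text
time: 22.0
ee_pos: [0.4824, 0.0625, 0.1085]
eef_rot: [0.998, 0.063, 0.0, 0.0]
ft_force: [-0.7, -1.0, -0.3]
width: 0.0255
```

```bash
python3 snap.py w11 100 0 540 330; python3 - <<'E'
from h import *
from bench import *
for n,(x,y,X,Y) in {'side':(240,120,340,200),'scene':(200,170,320,270)}.items():
    s=cams.camera(n);save(s,f'pics/{n}11f.png');f=min(800/(X-x),600/(Y-y));save(cv2.resize(s[y:Y,x:X],None,fx=f,fy=f,interpolation=cv2.INTER_CUBIC),f'pics/{n}11.png')
E
```

```text
22.0 [0.4824 0.0625 0.1085] [9.98e-01 6.29e-02 2.00e-04 1.00e-04] [ 0.35  0.18 -0.62  1.93  0.12  1.07 -1.76]
f 1.8181818181818181
```

View pics/w11z.png

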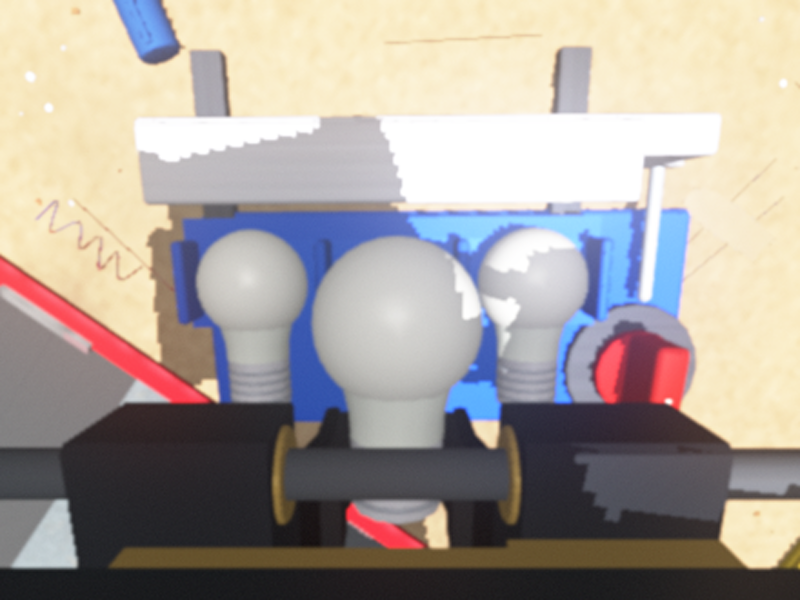

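View pics/side11.png

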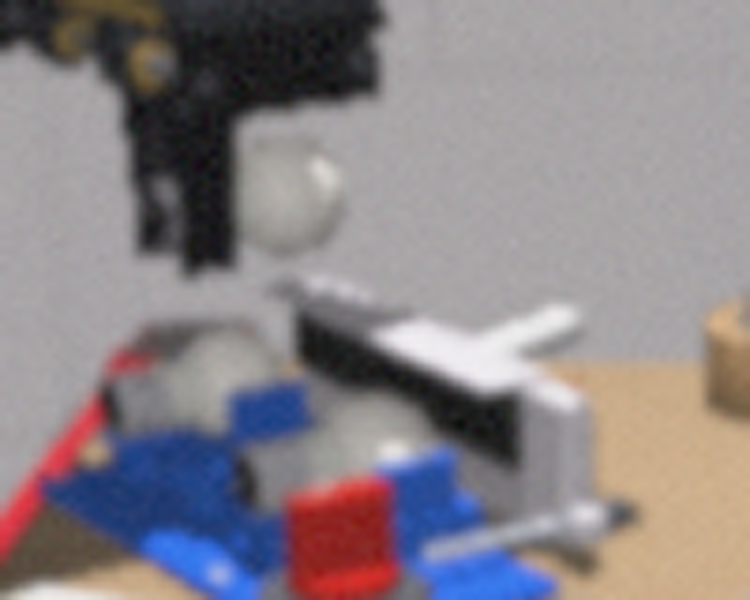

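View pics/scene11.png

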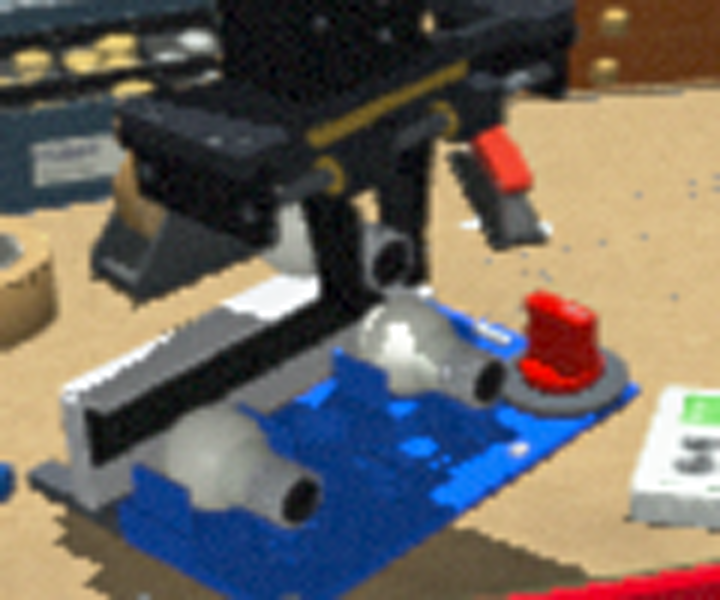

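```bash
python3 - <<'E'
from h import *
import json
w=json.load(open('w11.json'));d=json.load(open('side.json'))
A=np.array([.5157,.1257,.04]);B=np.array([.5308,.0108,.04])
f=lambda u:((u-100)*1.81818)
g=lambda s:(((s.min(0)-[100,0])*1.81818).round(1),((s.max(0)-[100,0])*1.81818).round(1))
print('A',g(sil(w,A)),'B',g(sil(w,B)),'meas A l196 t229 r307; B l478 t227 r588')
q=np.radians(7.3);x=np.array([np.cos(q),np.sin(q),0]);y=np.array([np.sin(q),-np.cos(q),0])
for th in (0,4,6):
  G=np.array([.4824,.0625,.1085+.0187])+.0408*x*np.cos(np.radians(th))-[0,0,.0408*np.sin(np.radians(th))]
  s=sil(d,G);print(th,g(sil(w,G)),'side',((s.min(0)-[240,120])*7.5).round(),((s.max(0)-[240,120])*7.5).round())
print('meas held l312 t236 r482 b~402; side right 345 top 135 bot 255')
E
```

```text
A (array([196. , 229.3]), array([308.4, 339. ])) B (array([477.5, 228.2]), array([589.5, 337.9])) meas A l196 t229 r307; B l478 t227 r588
0 (array([307. , 235.2]), array([480.5, 409.1])) side [219. 130.] [341. 251.]
4 (array([308.7, 235.3]), array([478.9, 405.9])) side [219. 137.] [341. 259.]
6 (array([309.6, 235.6]), array([478.1, 404.6])) side [219. 141.] [341. 263.]
meas held l312 t236 r482 b~402; side right 345 top 135 bot 255
```

arm_command(
  increments=[
    {"gripper":15,"dx":0,"dy":-0.0004,"dz":0.012,"spin":0},
    {"gripper":15,"dx":0,"dy":0,"dz":0.018,"spin":0},
    {"gripper":15,"dx":0,"dy":0,"dz":0.02,"spin":0},
    {"gripper":15,"dx":0,"dy":0,"dz":0.014,"spin":0},
    {"gripper":15,"dx":0,"dy":0,"dz":0.008,"spin":0},
    {"gripper":15,"dx":0,"dy":0,"dz":0.006,"spin":0},
    {"gripper":15,"dx":0,"dy":0,"dz":0,"spin":0},
    {"gripper":15,"dx":0,"dy":0,"dz":0,"spin":0},
  ],
)

```text
time: 23.15
ee_pos: [0.4826, 0.0629, 0.0307]
eef_rot: [0.998, 0.064, 0.0, 0.0]
ft_force: [0.4, -0.3, 0.3]
width: 0.0258
```

```bash
python3 snap.py w12 100 0 540 330; python3 - <<'E'
from h import *
from bench import *
for n,(x,y,X,Y) in {'side':(240,130,340,205)}.items():
    s=cams.camera(n);save(s,f'pics/{n}12f.png');f=min(800/(X-x),600/(Y-y));save(cv2.resize(s[y:Y,x:X],None,fx=f,fy=f,interpolation=cv2.INTER_CUBIC),f'pics/{n}12.png')
E
```

```text
23.15 [0.4826 0.0629 0.0307] [9.979e-01 6.450e-02 4.000e-04 1.000e-04] [ 0.31  0.3  -0.59  1.99  0.21  0.91 -1.83]
f 1.8181818181818181
```

View pics/w12z.png

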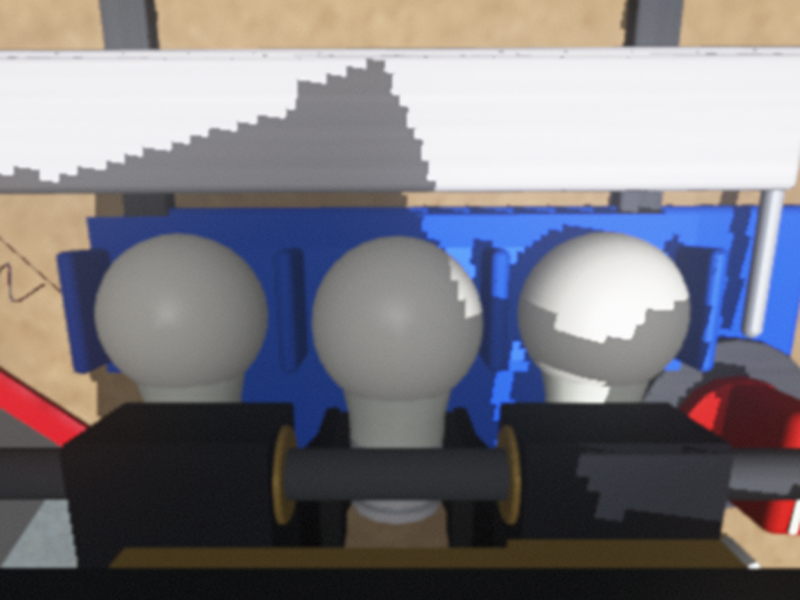

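View pics/side12.png

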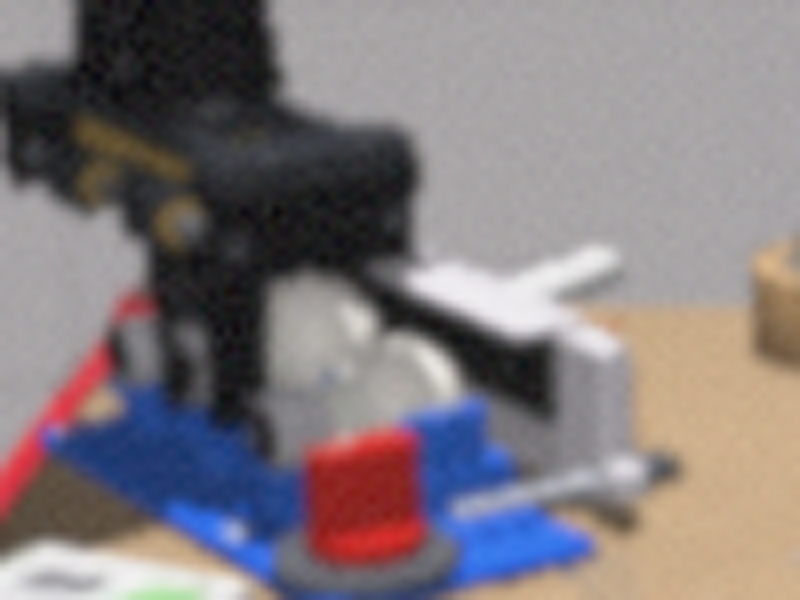

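arm_command(
  increments=[
    {"gripper":15,"dx":0,"dy":-0.001,"dz":0.001,"spin":0},
    {"gripper":15,"dx":0,"dy":0,"dz":0.002,"spin":0},
    {"gripper":15,"dx":0,"dy":0,"dz":0.002,"spin":0},
    {"gripper":15,"dx":0,"dy":0,"dz":0.001,"spin":0},
    {"gripper":15,"dx":0,"dy":0,"dz":0.001,"spin":0},
    {"gripper":15,"dx":0,"dy":0,"dz":0.0005,"spin":0},
    {"gripper":15,"dx":0,"dy":0,"dz":0,"spin":0},
    {"gripper":15,"dx":0,"dy":0,"dz":0,"spin":0},
  ],
)

```text
time: 24.25
ee_pos: [0.4822, 0.0639, 0.0228]
eef_rot: [0.998, 0.064, 0.0, 0.0]
ft_force: [-0.3, 0.7, -0.7]
width: 0.0257
```

arm_command(
  increments=[
    {"gripper":15,"dx":0,"dy":0,"dz":0.0004,"spin":0},
    {"gripper":15,"dx":0,"dy":0,"dz":0.0,"spin":0},
    {"gripper":15,"dx":0,"dy":0,"dz":0.0004,"spin":0},
    {"gripper":15,"dx":0,"dy":0,"dz":0,"spin":0},
    {"gripper":15,"dx":0,"dy":0,"dz":0.0003,"spin":0},
    {"gripper":15,"dx":0,"dy":0,"dz":0,"spin":0},
    {"gripper":15,"dx":0,"dy":0,"dz":0,"spin":0},
    {"gripper":15,"dx":0,"dy":0,"dz":0,"spin":0},
  ],
)

```text
time: 25.25
ee_pos: [0.4822, 0.0639, 0.0217]
eef_rot: [0.998, 0.064, 0.0, 0.0]
ft_force: [0.4, 0.7, 0.2]
width: 0.0255
```

```bash
python3 snap.py w13 100 0 540 330; python3 - <<'E'
from h import *
from bench import *
q=read_state();print(q['ft_force'],q['torque'],q['ee_pos'])
for n,(x,y,X,Y) in {'scene':(215,190,315,265)}.items():
    s=cams.camera(n);save(s,f'pics/{n}13f.png');f=min(800/(X-x),600/(Y-y));save(cv2.resize(s[y:Y,x:X],None,fx=f,fy=f,interpolation=cv2.INTER_CUBIC),f'pics/{n}13.png')
E
```

```text
25.25 [0.4822 0.0639 0.0217] [9.979e-01 6.450e-02 1.000e-04 0.000e+00] [ 0.31  0.31 -0.59  2.    0.22  0.89 -1.84]
f 1.8181818181818181
[1.00725884 0.07371331 1.20227712] [ 0.05054536 -0.0925316   0.04849303] [0.48221833 0.06395787 0.02168723]
```

View pics/w13z.png

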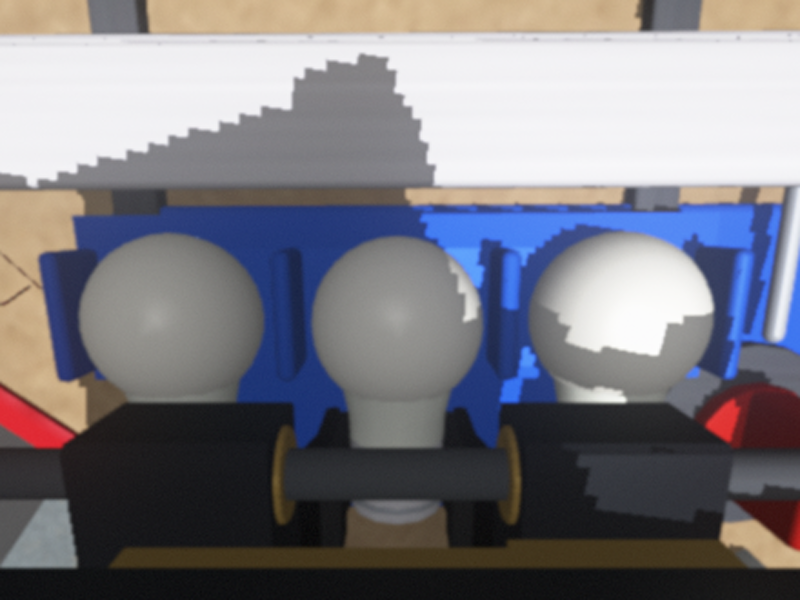

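View pics/scene13.png

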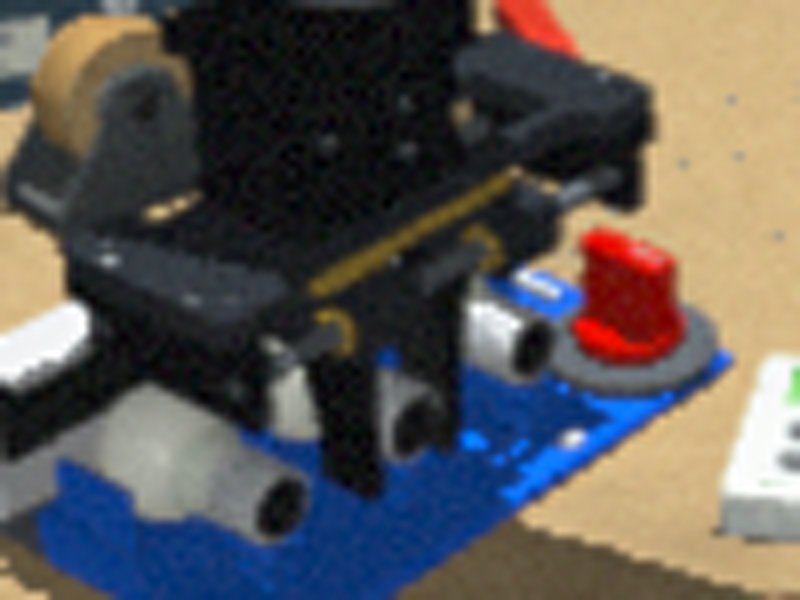

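arm_command(
  increments=[
    {"gripper":15,"dx":0,"dy":0,"dz":0.0004,"spin":0},
    {"gripper":15,"dx":0,"dy":0,"dz":0.0,"spin":0},
    {"gripper":15,"dx":0,"dy":0,"dz":0.0003,"spin":0},
    {"gripper":15,"dx":0,"dy":0,"dz":0,"spin":0},
    {"gripper":15,"dx":0,"dy":0,"dz":0,"spin":0},
    {"gripper":15,"dx":0,"dy":0,"dz":0,"spin":0},
    {"gripper":15,"dx":0,"dy":0,"dz":0,"spin":0},
    {"gripper":15,"dx":0,"dy":0,"dz":0,"spin":0},
  ],
)

```text
time: 26.35
ee_pos: [0.4823, 0.0639, 0.0211]
eef_rot: [0.998, 0.065, 0.0, 0.0]
ft_force: [-1.2, 0.4, 5.1]
width: 0.0255
```

arm_command(
  increments=[
    {"gripper":29,"dx":0,"dy":0,"dz":0,"spin":0},
    {"gripper":30,"dx":0,"dy":0,"dz":0,"spin":0},
    {"gripper":31,"dx":0,"dy":0,"dz":0,"spin":0},
    {"gripper":33,"dx":0,"dy":0,"dz":0,"spin":0},
    {"gripper":36,"dx":0,"dy":0,"dz":0,"spin":0},
    {"gripper":40,"dx":0,"dy":0,"dz":0,"spin":0},
    {"gripper":43,"dx":0,"dy":0,"dz":0,"spin":0},
    {"gripper":43,"dx":0,"dy":0,"dz":0,"spin":0},
  ],
)

```text
time: 27.35
ee_pos: [0.4821, 0.0639, 0.0209]
eef_rot: [0.998, 0.065, 0.0, 0.0]
ft_force: [-0.2, 0.6, -0.0]
width: 0.0373
```

```bash
python3 snap.py w14 100 0 540 330; python3 - <<'E'
from h import *
from bench import *
q=read_state();print(q['ft_force'],q['ee_pos'],q['width'])
E
```

```text
27.35 [0.4821 0.0639 0.0209] [0.9979 0.0645 0.     0.    ] [ 0.31  0.31 -0.59  2.    0.22  0.89 -1.84]
f 1.8181818181818181
[-0.24951403  0.22207942 -0.16590249] [0.48215718 0.06389166 0.02093776] 0.03716176862871403
```

View pics/w14z.png

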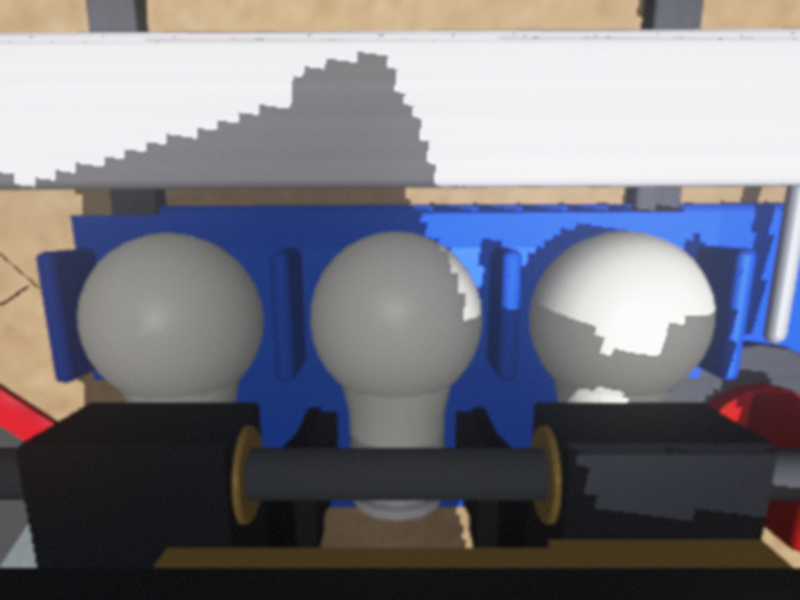

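arm_command(
  increments=[
    {"gripper":43,"dx":0,"dy":0,"dz":-0.01,"spin":0},
    {"gripper":43,"dx":0,"dy":0,"dz":-0.03,"spin":0},
    {"gripper":43,"dx":0,"dy":0,"dz":-0.04,"spin":0},
    {"gripper":43,"dx":0,"dy":0,"dz":-0.035,"spin":0},
    {"gripper":50,"dx":-0.0005,"dy":0.038,"dz":0,"spin":0},
    {"gripper":50,"dx":-0.0005,"dy":0.04,"dz":0,"spin":0},
    {"gripper":50,"dx":-0.001,"dy":0.0376,"dz":0,"spin":0},
    {"gripper":50,"dx":0,"dy":0,"dz":0,"spin":-10.4},
  ],
)

```text
time: 28.4
ee_pos: [0.4951, -0.0543, 0.1366]
eef_rot: [0.988, 0.154, 0.0, 0.001]
ft_force: [0.7, 1.5, -0.3]
width: 0.0437
```

arm_command(
  increments=[
    {"gripper":50,"dx":0,"dy":0,"dz":0,"spin":-10.4},
    {"gripper":50,"dx":0,"dy":0,"dz":0,"spin":-10.4},
    {"gripper":50,"dx":0,"dy":0,"dz":0,"spin":-10.4},
    {"gripper":50,"dx":0,"dy":0,"dz":0,"spin":-10.4},
    {"gripper":50,"dx":0,"dy":0,"dz":0,"spin":-10.4},
    {"gripper":50,"dx":0,"dy":0,"dz":0,"spin":-10.4},
    {"gripper":50,"dx":0,"dy":0,"dz":0,"spin":-10.4},
    {"gripper":50,"dx":0,"dy":0,"dz":0,"spin":-10.4},
  ],
)

```text
time: 29.4
ee_pos: [0.4951, -0.0509, 0.1366]
eef_rot: [0.634, 0.774, 0.0, 0.0]
ft_force: [0.8, -1.2, -0.7]
width: 0.0434
```

arm_command(
  increments=[
    {"gripper":50,"dx":0,"dy":0,"dz":0,"spin":-10.4},
    {"gripper":50,"dx":0,"dy":0,"dz":0,"spin":-10.4},
    {"gripper":50,"dx":0,"dy":0,"dz":0,"spin":-10.4},
    {"gripper":50,"dx":0,"dy":0,"dz":0,"spin":-10.4},
    {"gripper":50,"dx":0,"dy":0,"dz":0,"spin":-10.4},
    {"gripper":50,"dx":0,"dy":0,"dz":0,"spin":-10.4},
    {"gripper":50,"dx":0,"dy":0,"dz":0,"spin":-10.4},
    {"gripper":50,"dx":0,"dy":0,"dz":0,"spin":-10.4},
  ],
)

```text
time: 30.4
ee_pos: [0.4951, -0.0509, 0.1366]
eef_rot: [-0.04, 0.999, -0.0, 0.0]
ft_force: [0.5, -0.3, -0.4]
width: 0.0438
```

```bash
python3 snap.py w15; python3 - <<'E'
from h import *
from bench import *
q=read_state();r_=q['eef_rot'];print(q['ee_pos'],q['width'],'yaw',np.degrees(2*np.arctan2(r_[1],r_[0])))
for n,(x,y,X,Y) in {'side':(240,130,340,205),'scene':(215,190,315,265)}.items():
    s=cams.camera(n);save(s,f'pics/{n}15f.png');f=min(800/(X-x),600/(Y-y));save(cv2.resize(s[y:Y,x:X],None,fx=f,fy=f,interpolation=cv2.INTER_CUBIC),f'pics/{n}15.png')
E
```

```text
30.4 [ 0.4951 -0.0509  0.1366] [-3.970e-02  9.992e-01 -2.000e-04  2.000e-04] [ 0.78  0.21 -0.85  1.86  0.18  1.14  1.53]
[ 0.49511356 -0.05098278  0.13660469] 0.043452892550137484 yaw 185.07411535180086
```

View pics/scene15.png

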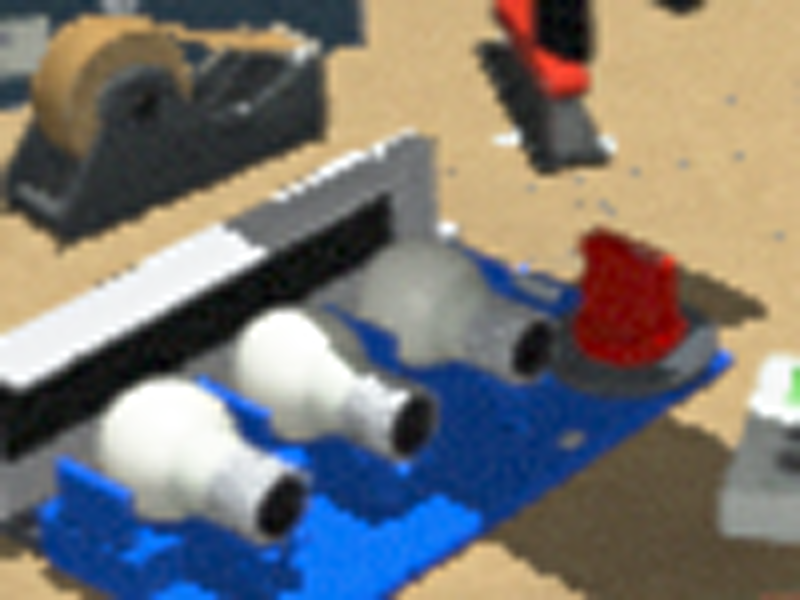

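View pics/side15.png

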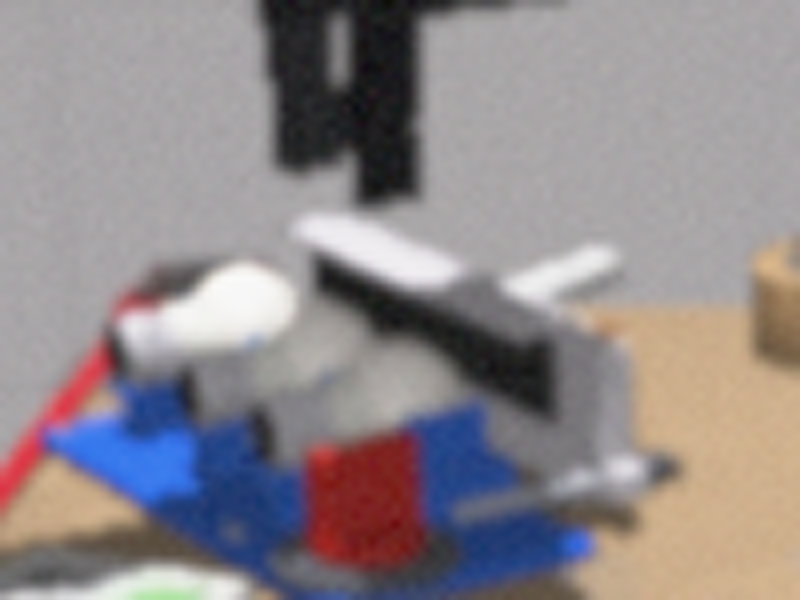

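View pics/w15.png

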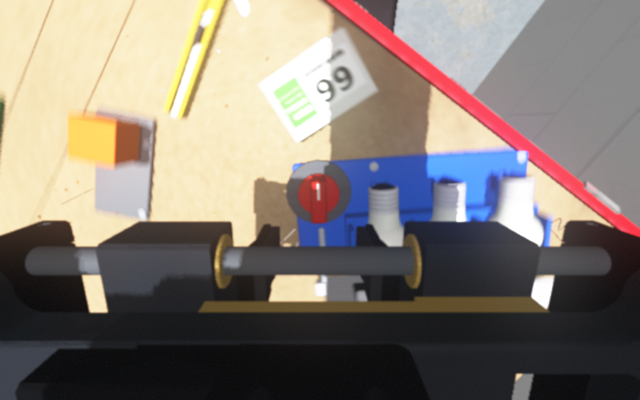

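arm_command(
  increments=[
    {"gripper":50,"dx":0,"dy":0,"dz":0.03,"spin":0},
    {"gripper":50,"dx":0,"dy":0,"dz":0.035,"spin":0},
    {"gripper":50,"dx":0,"dy":0,"dz":0.025,"spin":0},
    {"gripper":50,"dx":0,"dy":0,"dz":0.013,"spin":0},
    {"gripper":50,"dx":0,"dy":0,"dz":0.006,"spin":0},
    {"gripper":42,"dx":0,"dy":0,"dz":0,"spin":0},
    {"gripper":34,"dx":0,"dy":0,"dz":0,"spin":0},
    {"gripper":26,"dx":0,"dy":0,"dz":0,"spin":0},
  ],
  grip_force=10,
)

```text
time: 31.55
ee_pos: [0.4955, -0.0511, 0.0275]
eef_rot: [-0.036, 0.999, -0.0, 0.001]
ft_force: [-0.8, -1.0, 0.5]
width: 0.0267
```

arm_command(
  increments=[
    {"gripper":20,"dx":0,"dy":0,"dz":0,"spin":0},
    {"gripper":16,"dx":0,"dy":0,"dz":0,"spin":0},
    {"gripper":12,"dx":0,"dy":0,"dz":0,"spin":0},
    {"gripper":8,"dx":0,"dy":0,"dz":0,"spin":0},
    {"gripper":4,"dx":0,"dy":0,"dz":0,"spin":0},
    {"gripper":0,"dx":0,"dy":0,"dz":0,"spin":0},
    {"gripper":0,"dx":0,"dy":0,"dz":0,"spin":0},
    {"gripper":0,"dx":0,"dy":0,"dz":0,"spin":0},
  ],
  grip_force=20,
)

```text
time: 32.55
ee_pos: [0.4951, -0.0505, 0.027]
eef_rot: [-0.037, 0.999, 0.0, 0.0]
ft_force: [-1.6, 5.6, 3.2]
width: 0.0139
```

arm_command(
  increments=[
    {"gripper":0,"dx":0,"dy":0.0004,"dz":0,"spin":4},
    {"gripper":0,"dx":0,"dy":0,"dz":0,"spin":8},
    {"gripper":0,"dx":0,"dy":0,"dz":0,"spin":8},
    {"gripper":0,"dx":0,"dy":0,"dz":0,"spin":8},
    {"gripper":0,"dx":0,"dy":0,"dz":0,"spin":8},
    {"gripper":0,"dx":0,"dy":0,"dz":0,"spin":8},
    {"gripper":0,"dx":0,"dy":0,"dz":0,"spin":8},
    {"gripper":0,"dx":0,"dy":0,"dz":0,"spin":8},
  ],
  grip_force=30,
)

```text
time: 33.55
ee_pos: [0.495, -0.0507, 0.027]
eef_rot: [0.47, 0.883, -0.0, 0.0]
ft_force: [-1.5, 3.4, 3.4]
width: 0.0137
```

```bash
cat > st.py <<'E'
from h import *
from bench import *
q=read_state();r_=q['eef_rot'];print(q['time'],q['ee_pos'].round(4),q['width'],'yaw',np.degrees(2*np.arctan2(r_[1],r_[0]))%360,q['ft_force'].round(1),q['torque'].round(2))
E
python3 st.py
```

```text
33.55 [ 0.495  -0.0507  0.027 ] 0.013674533981099047 yaw 123.93879684165499 [-1.5  3.4  3.4] [0.72 0.13 0.12]
```

arm_command(
  increments=[
    {"gripper":0,"dx":0,"dy":0,"dz":0,"spin":7},
    {"gripper":0,"dx":0,"dy":0,"dz":0,"spin":7},
    {"gripper":0,"dx":0,"dy":0,"dz":0,"spin":6},
    {"gripper":0,"dx":0,"dy":0,"dz":0,"spin":4},
    {"gripper":0,"dx":0,"dy":0,"dz":0,"spin":2},
    {"gripper":0,"dx":0,"dy":0,"dz":0,"spin":1},
    {"gripper":0,"dx":0,"dy":0,"dz":0,"spin":0},
    {"gripper":0,"dx":0,"dy":0,"dz":0,"spin":0},
  ],
)

```text
time: 34.55
ee_pos: [0.4949, -0.0508, 0.027]
eef_rot: [0.661, 0.75, -0.0, 0.0]
ft_force: [-3.4, 2.2, 5.3]
width: 0.0136
```

```bash
python3 st.py
```

```text
34.55 [ 0.4949 -0.0508  0.027 ] 0.013625259844279895 yaw 97.24357067633046 [-3.4  2.2  5.3] [0.52 0.56 0.17]
```

arm_command(
  increments=[
    {"gripper":0,"dx":0,"dy":0,"dz":0,"spin":1},
    {"gripper":0,"dx":0,"dy":0,"dz":0,"spin":0},
    {"gripper":0,"dx":0,"dy":0,"dz":0,"spin":1},
    {"gripper":0,"dx":0,"dy":0,"dz":0,"spin":0},
    {"gripper":0,"dx":0,"dy":0,"dz":0,"spin":1},
    {"gripper":0,"dx":0,"dy":0,"dz":0,"spin":0},
    {"gripper":0,"dx":0,"dy":0,"dz":0,"spin":0},
    {"gripper":0,"dx":0,"dy":0,"dz":0,"spin":0},
  ],
)

```text
time: 35.55
ee_pos: [0.4949, -0.0509, 0.027]
eef_rot: [0.68, 0.733, -0.0, 0.0]
ft_force: [-3.2, 2.2, 4.4]
width: 0.0143
```

```bash
python3 st.py
```

```text
35.55 [ 0.4949 -0.0509  0.027 ] 0.014252445213845052 yaw 94.30163883181459 [-3.2  2.2  4.4] [0.36 0.51 0.73]
```

arm_command(
  increments=[
    {"gripper":17,"dx":0,"dy":0,"dz":0,"spin":0},
    {"gripper":20,"dx":0,"dy":0,"dz":0,"spin":0},
    {"gripper":30,"dx":0,"dy":0,"dz":0,"spin":0},
    {"gripper":42,"dx":0,"dy":0,"dz":0,"spin":0},
    {"gripper":42,"dx":0,"dy":0,"dz":-0.01,"spin":0},
    {"gripper":42,"dx":0,"dy":0,"dz":-0.03,"spin":0},
    {"gripper":42,"dx":0,"dy":0,"dz":-0.05,"spin":0},
    {"gripper":42,"dx":0,"dy":0,"dz":-0.05,"spin":0},
  ],
)

```text
time: 36.55
ee_pos: [0.4948, -0.0504, 0.1691]
eef_rot: [0.681, 0.733, 0.0, 0.0]
ft_force: [0.6, -0.2, 0.6]
width: 0.0366
```

arm_command(
  increments=[
    {"gripper":42,"dx":0,"dy":-0.03,"dz":0,"spin":0},
    {"gripper":42,"dx":0,"dy":-0.03,"dz":0,"spin":0},
    {"gripper":42,"dx":-0.03,"dy":0,"dz":0,"spin":0},
    {"gripper":42,"dx":-0.03,"dy":0,"dz":0,"spin":0},
    {"gripper":42,"dx":-0.03,"dy":0,"dz":0,"spin":0},
    {"gripper":42,"dx":0,"dy":0,"dz":0,"spin":0},
    {"gripper":42,"dx":0,"dy":0,"dz":0,"spin":0},
    {"gripper":42,"dx":0,"dy":0,"dz":0,"spin":0},
  ],
)

```text
time: 37.55
ee_pos: [0.4419, -0.1438, 0.1672]
eef_rot: [0.68, 0.733, 0.0, 0.0]
ft_force: [0.4, -0.4, 0.2]
width: 0.0365
```

```bash
python3 st.py; python3 snap.py w16;  python3 - <<'E'
from h import *
from bench import *
for n,(x,y,X,Y) in {'side':(240,130,340,205),'scene':(215,190,315,265)}.items():
    s=cams.camera(n);save(s,f'pics/{n}16f.png');f=min(800/(X-x),600/(Y-y));save(cv2.resize(s[y:Y,x:X],None,fx=f,fy=f,interpolation=cv2.INTER_CUBIC),f'pics/{n}16.png')
E
```

```text
37.55 [ 0.4419 -0.1438  0.1672] 0.03654611980290456 yaw 94.28143971438287 [ 0.4 -0.4  0.2] [-0.01 -0.07 -0.05]
37.55 [ 0.4419 -0.1438  0.1672] [6.802e-01 7.330e-01 1.000e-04 2.000e-04] [ 0.66  0.05 -0.45  1.92  0.02  1.18  0.28]
```

View pics/w16.png

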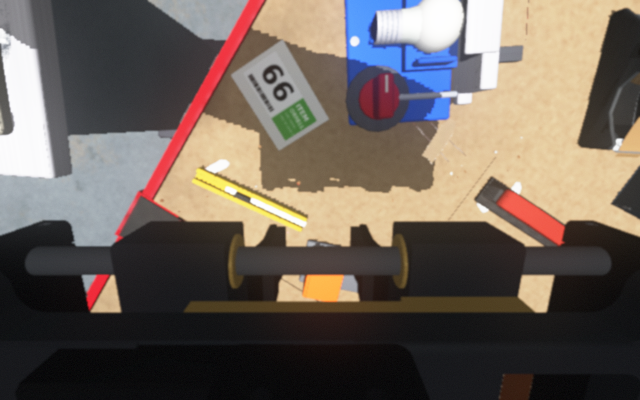

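View pics/scene16.png

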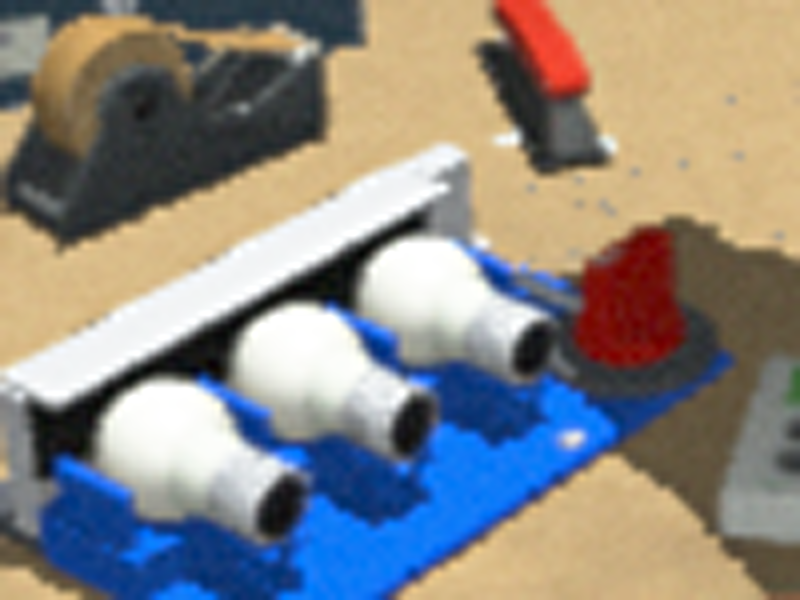

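View pics/side16.png

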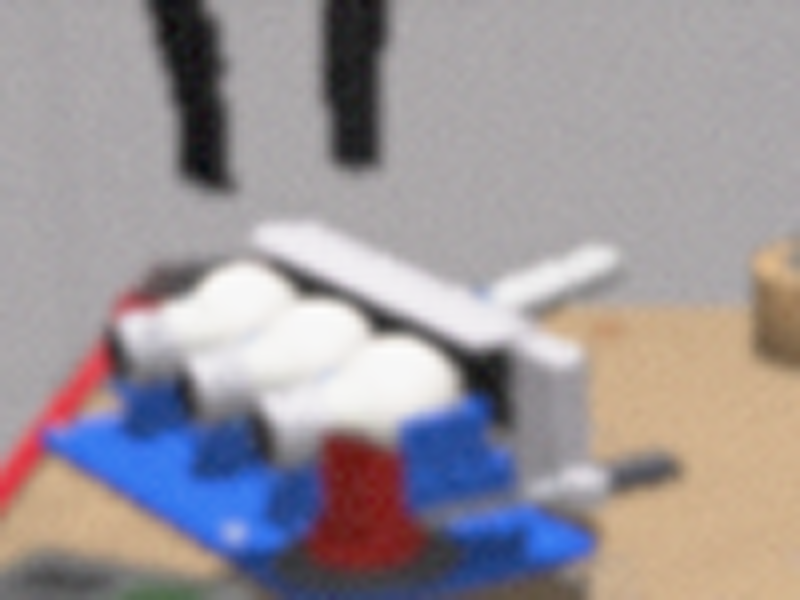

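```bash
python3 - <<'E'
from h import *
a=cv2.imread('pics/w16.png');cv2.imwrite('pics/w16k.png',cv2.resize(cv2.convertScaleAbs(a[55:140,340:480],alpha=1.3),None,fx=5.7,fy=5.7,interpolation=cv2.INTER_CUBIC))
E
```

```text
(no output)
```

View pics/w16k.png

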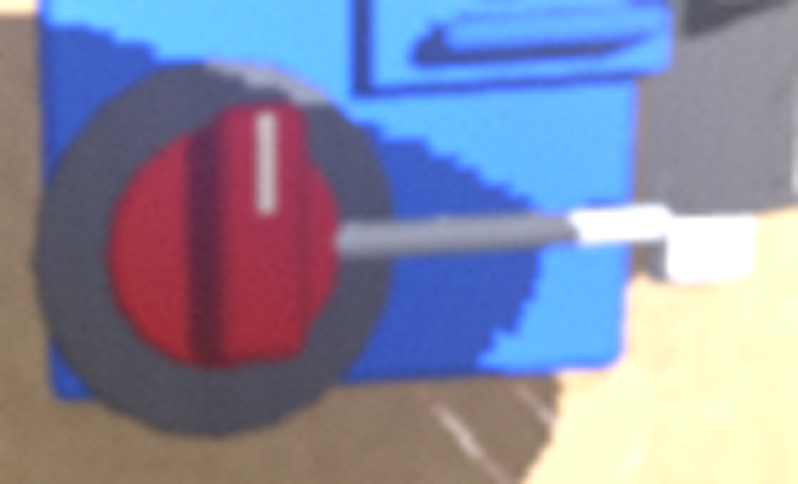

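```bash
python3 - <<'E'
from h import *
import json
w=json.load(open('w16.json'));k=lambda p,z:onz(w,(340+p[0]/5.7,55+p[1]/5.7),z)
for n,a,b,z in [('mark',(263,113),(267,213),.052),('left',(218,115),(222,355),.052),('right',(302,110),(303,340),.052),('tray front',(40,20),(55,390),.008),('tray right side',(60,400),(615,365),.008)]:
    e=k(a,z)-k(b,z);print(n,np.degrees(np.arctan2(e[1],e[0])).round(2))
print(proj(w,(.495,-.051,.052)), )
# keeper gap: front edge of the lip in scene16 vs globes
s=json.load(open('scene.json'))
q=np.radians(7.4);x=np.array([np.cos(q),np.sin(q),0]);y=np.array([-np.sin(q),np.cos(q),0]);P=np.array([.5233,.0677,.04])
b=cv2.imread('pics/scene16f.png');box=(215,190,315,265);f=8
im=cv2.resize(b[190:265,215:315],None,fx=8,fy=8,interpolation=cv2.INTER_CUBIC)
for c in (-.058,0,.058):
    S=((sil(s,P+c*y)+.5-[215,190])*8).astype(int);cv2.polylines(im,[S.reshape(-1,1,2)],True,(0,0,255),1)
for off,col in ((.014,(0,255,0)),(.032,(255,0,255))):
    S=np.array([((proj(s,P+off*x+c*y+[0,0,.03])+.5-[215,190])*8) for c in (-.08,.08)]).astype(int);cv2.line(im,tuple(map(int,S[0])),tuple(map(int,S[1])),col,1)
cv2.imwrite('pics/ov16.png',im)
E
```

```text
mark 99.98
left 98.2
right 98.13
tray front 98.22
tray right side -172.15
[387.15385383  95.28280935]
```

View pics/ov16.png

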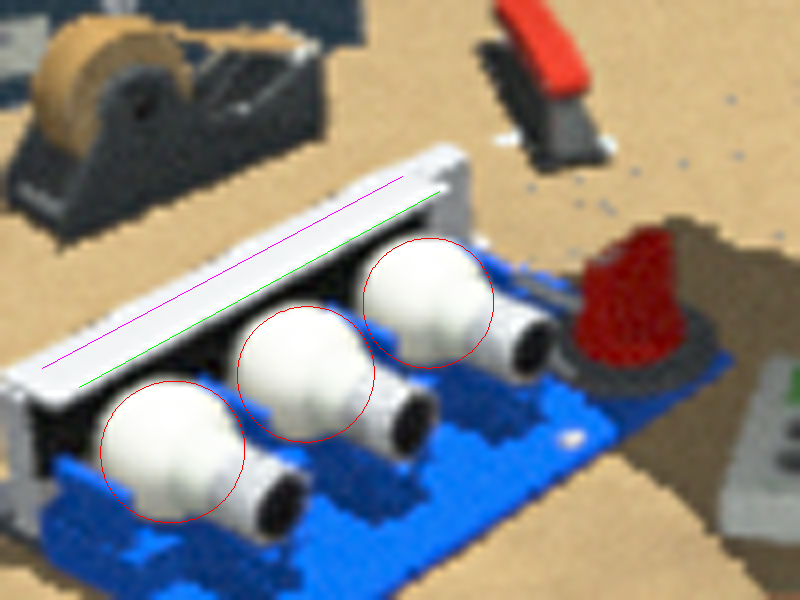

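arm_command(
  increments=[
    {"gripper":42,"dx":0,"dy":0,"dz":-0.025,"spin":0},
    {"gripper":42,"dx":0.02,"dy":0.012,"dz":-0.025,"spin":0},
    {"gripper":42,"dx":0.03,"dy":0.018,"dz":0,"spin":0},
    {"gripper":42,"dx":0.03,"dy":0.018,"dz":0,"spin":0},
    {"gripper":42,"dx":0.03,"dy":0.018,"dz":0,"spin":0},
    {"gripper":42,"dx":0,"dy":0,"dz":0,"spin":0},
    {"gripper":42,"dx":0,"dy":0,"dz":0,"spin":0},
    {"gripper":42,"dx":0,"dy":0,"dz":0,"spin":0},
  ],
)

```text
time: 38.7
ee_pos: [0.4992, -0.0312, 0.2169]
eef_rot: [0.681, 0.732, -0.0, 0.0]
ft_force: [-0.2, -0.7, 0.1]
width: 0.0367
```

```bash
python3 snap.py w17 180 0 480 220
```

```text
38.7 [ 0.4992 -0.0312  0.2169] [ 6.813e-01  7.320e-01 -2.000e-04  1.000e-04] [ 0.51  0.1  -0.57  1.77  0.06  1.29  0.  ]
f 2.6666666666666665
```

View pics/w17z.png

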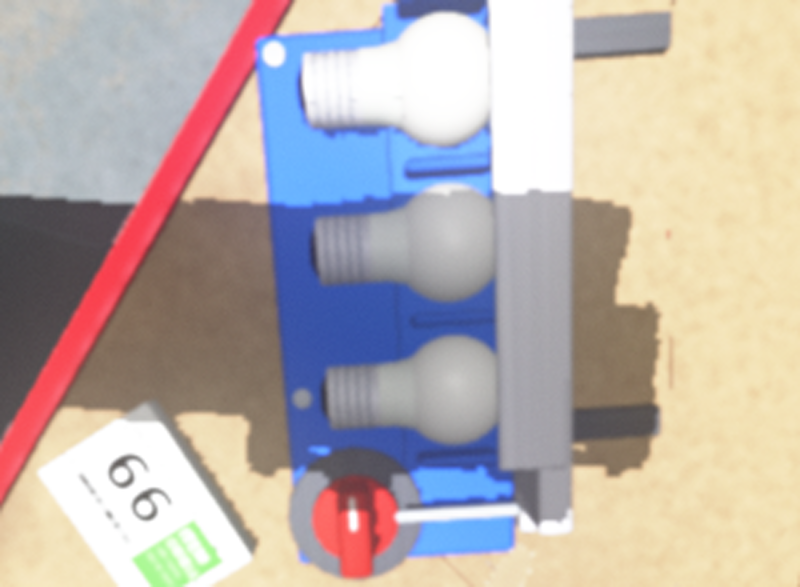

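```bash
python3 -c "
from bench import *
print(job.close_job(), read_state()['time'])"
```

```text
the job is handed in; nothing more can be done
the job is handed in; nothing more can be done
```

The job is done and handed in at about 39 s, within the 61 s limit; no verdict came back.

- **Draw-out:** I gripped the spare bulb by its globe at 8 N, drew it straight out of the hood, laid it on the cork rest and let go. The contact force on the rest read about 5 N.
- **Placing:** I took it again by the cap at 18–20 N. It drooped about 3–4° in the grip. I lowered it into the middle pocket until the contact force read about 5 N, which levelled it, and let go.
- **Knob:** I turned the red knob clockwise until the torque rose from about 0.17 to 0.73 N m, well above the 0.1 N m it needs, so it is against its stop.

**Last checks:**
- **Bulb:** From above, it lies in line and parallel with the two packed bulbs. The fixed scene camera put its globe about 1 mm off my computed position, which is within the calibration error.
- **Knob and keeper:** The knob bar is parallel to the tray's front edge (98.2° against 98.2°). The keeper's lip covers the backs of the globes.
- **Bystanders:** The packed bulbs, stapler and ticket pad look unmoved in the last pictures. The box cutter, last seen just before the final look, also looked unmoved.
- **Robot:** The gripper is clear of everything.

Nothing failed. The one disagreement is that 1 mm offset.

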